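Weigh a cream jar on the balance and sort the full one from the used one

ROBOT

A 6-joint arm with a two-finger parallel gripper is mounted at the origin on the work surface. World frame = base frame: x ahead of the robot, y to its left, z up, the work surface at z = 0. Lengths are in m, angles in rad, forces in N, time in s.
With the tool pointing down it reaches from about 0.35 to 0.975 m from the base axis. Payload 4.9 kg.
Tool frame: the origin (TCP) lies on the front face of the gripper's body, between the roots of the fingers; the fingertips stand 73 mm ahead of it and the grasp point (between the pads) lies 54 mm ahead of it (tip_extent is the distance from the TCP to the fingertips, in m); y points along the fingers, x is the direction in which the jaws open and shut, and the axes are right-handed (so a half turn about y gives the same grasp; the last joint's range is limited). The gripper opens to 85 mm and grips with 20 to 120 N. Pads are 22 mm wide; open, the fingers measure 114 mm over their backs; the gripper's body (76 mm by 85 mm) begins 54 mm behind the grasp point. The pads swing forward as they close: fully open they stand 13 mm farther back than shut.
Start: joints at [1.061, 0.053, 1.613, -0, 1.476, -0.119], TCP at [0.238, 0.578, 0.304] pointing down, gripper open.
Joint ranges: [-3.01, 3.01], [-1.01, 2.22], [0.06, 2.58], [-1.02, 4.17], [0.09, 2.62], [-3.14, 3.14]. Speed limits (rad/s): [2.57, 2.57, 3.14, 3.14, 3.14, 3.14].

INTERFACE

Orientations are given as a unit quaternion [w, x, y, z].
In Python, from plant import state, grab_frame, camera_info, job_done, tip_extent gives the robot as it stands.
- The arm moves only by the tool carry_out, never from a script. Its argument "rows" is a list that holds one entry, the list of rows, each a list of 7 numbers: the turn, a rotation vector about the world's x, y, z as a fraction of full scale, then the shift along the world's x, y, z as a fraction of full scale, then the finger opening in mm, from 0 to 85.4. A call has 1 to 5 rows; each row shifts and turns the commanded pose from where the row before left it; what a row does not reach is not made up. Full scale, the value 1, is 40 mm for a shift and 4 degrees for a turn. A row lasts 1/10 s, in which the tool goes at most 50 mm and 8.59 degrees, less where a joint would pass 70% of its speed; a pose out of reach is approached as far as the arm can. A call with a number of a shift or a turn outside -1 to 1 is refused whole. A call with a gripper value outside its range is refused whole. The fingers move at their own pace and stop on an object; the grip force is fixed at half the most. Time passes only in rows, so rows that do not move let the fingers close. It gives the time, the measured TCP pose, the force and the opening at its end, in the units of the state.
- state(): the state, without advancing time (a new reading comes with each control period).
- grab_frame(name): name is "scene" or "top" or "wrist"; returns the picture (384x512x3 uint8, blue, green, red); there is no depth.
- camera_info(name): a dict with "intrinsics" (3x3 intrinsics, pixels), "xyz" and "rotation" of the camera in the world; the wrist camera has in their place "tool_from_camera" (4x4, takes a point from camera to tool coordinates, whose origin is the TCP and whose axes are the tool frame's). Camera axes: x right, y down, z forward; pixel columns grow to the right and rows downward; lengths in m; the calibration is good to about 2 mm. A picture is of the moment at which its call begins: read the wrist's pose just before it. camera_info takes no time and is no camera call.
- job_done(): hands the job in, once; it reports no verdict.
The state is a dict: "time": time; "joint_pos": joint angles; "joint_vel": joint speeds; "joint_efforts": joint torques, N m; "tool_pos": TCP position; "tool_rot": TCP orientation; "contact_force": force on the tool from outside, world axes, zero at the start; "ft_torque": the same for the moment, N m; "gripper_width": opening from 0.0 (shut) to 1.0 (fully open).
Only numpy, scipy, OpenCV 4.12 (cv2) and the standard library are available. Lean on these libraries where they do the work, as an engineer would, in place of code of your own. Each camera call takes 0.05 s, during which the arm holds its last target.

TASK

Two identical closed cream jars stand on the make-up table, one full and one nearly used up: weigh either one by standing it down inside the low ring on the balance's pan (the ring slides along the pan and is seldom at its middle, so feel for it; never press hard on the balance, and ease the jar in and out slowly), let go and see whether the pan sinks (full) or stays up (nearly used up). Then stand the full jar fully down in the round well of the grey kit block and the other one upright on the floor of the aluminium tray. Set both down gently, never tip them over, and leave everything else on the table in its place.

Things in the scene. Friction and masses are not known exactly. Their poses are not given: they have to be found in the camera images.
- jar_a: Closed upright round jar, diameter 48 mm and 60 mm high, smooth-sided: white body (40 mm high) under a flush black lid (20 mm). Origin: centre of its underside; z up its axis. Looks the same as the other jar; one of the two is full (about 220 g), the other nearly used up (about 110 g): which is which cannot be seen. 
- jar_b: Closed upright round jar, diameter 48 mm and 60 mm high, smooth-sided: white body (40 mm high) under a flush black lid (20 mm). Origin: centre of its underside; z up its axis. Looks the same as the other jar; one of the two is full (about 220 g), the other nearly used up (about 110 g): which is which cannot be seen. 
- balance: Grey stand of the balance, fixed to the table; base 90 x 150 x 18 mm, two 90 mm high cheeks amid. Origin: centre of the base's underside; z up, y along the beam from the pivot towards the pan. The aluminium beam pivots 75 mm up; the pan is 110 mm from the pivot at +y, a steel counterweight 110 mm away at -y. More than 15 N on the balance, also sideways on the ring, harms it.
- pan_centre (a point): Middle of the balance's pan, at the height where a jar's underside rests when it stands inside the ring (2 mm above the steel plate). Axes as the balance's. It rises and sinks with the pan, 20 mm in all. The pan always stays level.
- pan_plate (a point): Middle of the pan's steel plate (70 mm across, 100 mm along the beam), at its top face. On it a black ring (bore 54 mm, outside 60 mm, rim 10 mm above the plate, floor 2 mm) on a stiff slide (6 N) along the balance's y, anywhere up to 14 mm to either side of the middle; that offset is not reported. A jar standing on the rim is 8 mm too high.
- beam (a joint): Beam tilt in rad. 0 is level; -0.09 pan at its upper stop (empty pan, or the nearly used-up jar on it); +0.09 pan at its lower stop (full jar on it). The counterweight holds the pan up with about 1.6 N, damped; a lightly pressed jar pushes it down; the pan pops up 8 mm when a jar slid over the rim drops into the bore.
- kit: Grey kit block 110 x 110 x 24 mm, fixed. Origin: centre of its underside. In its middle a round well of 56 mm bore, 14 mm deep.
- well_floor (a point): Centre of the floor of the kit block's well, 14 mm below the block's top.
- tray: Open aluminium tray 110 (x) x 130 (y) x 24 mm, walls 4 mm, floor 4 mm, fixed. Origin: centre of its underside.
- tray_floor (a point): Centre of the tray's inner floor, whose free size is 102 (x) x 122 (y) mm.
- brush_cup: Black round cup (diameter 68 mm, 100 mm high) full of make-up brushes that stand up to 225 mm; bystander. Origin: centre of underside.
- big_brush: Make-up brush lying down, 215 mm long, black handle; bystander. Origin: under the handle, 90 mm from its end; x towards the bristles.
- lipstick_1: Black lipstick tube standing, diameter 20 mm, 75 mm high; bystander. Origin: centre of underside.
- lipstick_2: As lipstick_1; bystander.
- pot: Squat glass pot with aluminium lid, diameter 64 mm, 30 mm high; bystander. Origin: centre of underside.
- marker: Blue marker pen lying along its x, 130 mm long, 12 mm high; bystander. Origin: centre of underside.
Mind the look-alikes: they are no part of the job. Leave any purple or red look-alike of the jar_b alone.

How it is judged:
By the outcome, as a careful person would: the job done as asked, in the order asked, and still so for the second after the job is handed in, with the robot touching nothing.
It also fails if it takes over 72 s, if anything falls off the work surface, if the arm or the gripper's body presses on something with over 40 N, if the wrist force passes 120 N, or if a joint passes its speed limit or range.

## Working session

There is one attempt and no reset: what is moved stays moved. The work goes in short steps, Python scripts to look and compute and a tool call to move; the robot and the scene stay as the last step left them, time stands still between calls to the robot, and variables do not carry over. Pictures are saved under pics/ and viewed, and the job is handed in when it is done.

Besides the shell and the picture viewer there is one more tool, called as name(argument=value, ...), one argument or row to a line, values as JSON. carry_out: Moves the arm, as the interface text tells. Shift numbers are shares of 40 mm and turn numbers shares of 4 degrees, none past 1 either way. Its arguments: {"type":"object","properties":{"rows":{"type":"array"}},"required":["rows"]}

```bash
ls; mkdir -p pics; python3 - <<'E'
from plant import *
import cv2
print(state())
for n in ("scene","top","wrist"):
    print(n,camera_info(n))
    cv2.imwrite(f"pics/{n}0.png",grab_frame(n))
print(tip_extent)
E
```

```text
pics
{'time': 0.0, 'joint_pos': array([ 1.06099460e+00,  5.33794037e-02,  1.61426980e+00,  1.79050914e-05,
        1.47602561e+00, -1.18996225e-01]), 'joint_vel': array([ 1.73263205e-04, -9.01501503e-04, -5.57244625e-04, -1.07336429e-03,
       -5.67056314e-05, -8.36316572e-04]), 'joint_efforts': array([ 5.83914425e-04, -3.93692064e+01, -3.70169699e+01, -1.21422127e-04,
        7.05702594e-03, -2.13478489e-05]), 'tool_pos': array([0.23784663, 0.57746643, 0.30266335]), 'tool_rot': array([-0.58723718,  0.58789405,  0.39274438, -0.3940621 ]), 'contact_force': array([-0.18804515,  0.81773454,  0.51095195]), 'ft_torque': array([ 0.04629889, -0.01778783,  0.01706338]), 'gripper_width': 1.0030192057259342}
scene {'intrinsics': array([[348.14531148,   0.        , 253.50150053],
       [  0.        , 348.14531148, 192.62108915],
       [  0.        ,   0.        ,   1.        ]]), 'xyz': array([ 1.18791753, -0.58136097,  0.56212789]), 'rotation': array([-0.43659547,  0.79073563,  0.37025746, -0.21686624])}
top {'intrinsics': array([[404.91690054,   0.        , 257.65149843],
       [  0.        , 404.91690054, 186.64468402],
       [  0.        ,   0.        ,   1.        ]]), 'xyz': array([ 0.43899807, -0.07328801,  1.1104766 ]), 'rotation': array([ 0.03375472, -0.69661861,  0.71549423, -0.04063435])}
wrist {'intrinsics': array([[277.86037589,   0.        , 250.91468723],
       [  0.        , 277.86037589, 195.42311752],
       [  0.        ,   0.        ,   1.        ]]), 'tool_from_camera': array([[ 9.99998908e-01, -8.37146926e-04,  1.21804696e-03,
         1.80241448e-04],
       [-1.40332230e-03, -2.79162186e-01,  9.60242940e-01,
        -7.08336552e-02],
       [-4.63831773e-04, -9.60243601e-01, -2.79163056e-01,
         7.02329280e-02],
       [ 0.00000000e+00,  0.00000000e+00,  0.00000000e+00,
         1.00000000e+00]])}
0.0726
```

View pictures.

View pics/top0.png

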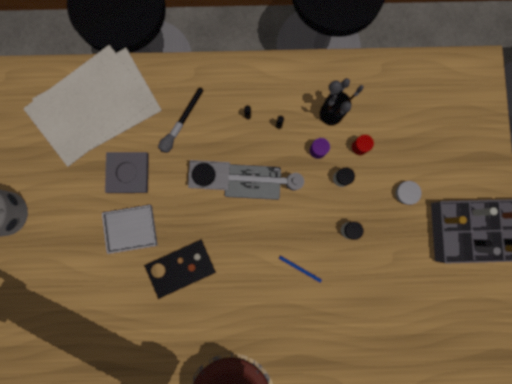

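View pics/scene0.png

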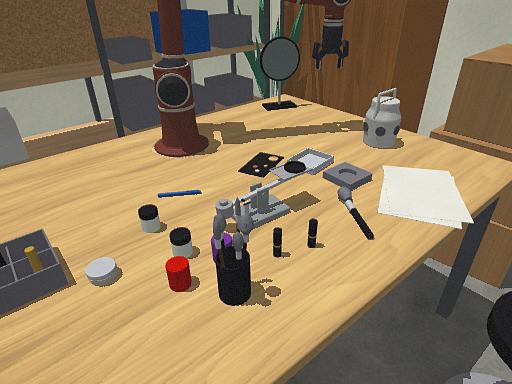

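View pics/wrist0.png

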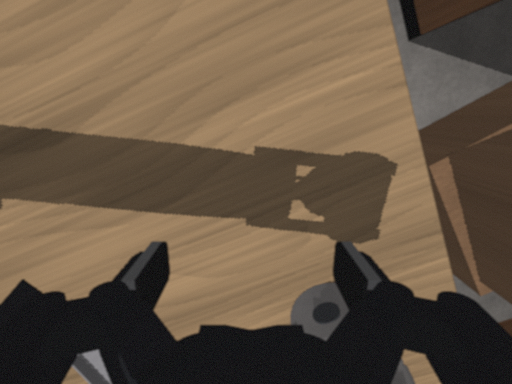

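```bash
cat > h.py <<'E'
import numpy as np, cv2
from scipy.spatial.transform import Rotation as R
from plant import *
def rot(q): return R.from_quat([q[1],q[2],q[3],q[0]]).as_matrix()
def cam(n,st=None):
    c=camera_info(n)
    if n=="wrist":
        T=c["tool_from_camera"];Rt=rot(st["tool_rot"])
        return c["intrinsics"],Rt@T[:3,3]+st["tool_pos"],Rt@T[:3,:3]
    return c["intrinsics"],c["xyz"],rot(c["rotation"])
def ray(n,u,v,z,st=None):
    K,p,Rm=cam(n,st); d=Rm@np.linalg.inv(K)@np.array([u,v,1.]); return p+d*(z-p[2])/d[2]
def proj(n,P,st=None):
    K,p,Rm=cam(n,st); q=K@Rm.T@(np.array(P)-p); return q[:2]/q[2]
def sv(name,im,roi=None,s=1):
    if roi: im=im[roi[1]:roi[3],roi[0]:roi[2]]
    cv2.imwrite(f"pics/{name}.png",cv2.resize(im,None,fx=s,fy=s,interpolation=cv2.INTER_CUBIC))
E
python3 - <<'E'
from h import *
im=cv2.imread("pics/top0.png")
print(rot(state()["tool_rot"]).round(3))
print(rot(camera_info("top")["rotation"]).round(3))
sv("top0z",im,(90,120,290,270),4)
sv("top0y",im,(290,120,420,260),4)
hsv=cv2.cvtColor(im,cv2.COLOR_BGR2HSV)
m=(hsv[...,2]<60).astype(np.uint8)
n,l,s,c=cv2.connectedComponentsWithStats(m)
for i in range(1,n):
    if s[i,4]>40: print(s[i],c[i].round(1), ray("top",*c[i],0.06).round(3))
E
```

```text
[[ 0.381 -0.001 -0.925]
 [ 0.925 -0.001  0.381]
 [-0.002 -1.     0.   ]]
[[-0.027 -0.994  0.105]
 [-1.     0.026 -0.011]
 [ 0.008 -0.105 -0.994]]
[    0     0   470    53 10698] [211.1  19.9] [1.01  0.029 0.06 ]
[503  47   9  85 389] [508.6  76.5] [ 0.831 -0.771  0.06 ]
[319  80  33  45 850] [334.5 105.1] [ 0.763 -0.296  0.06 ]
[179  88  24  36 199] [190.5 105.4] [0.772 0.088 0.06 ]
[243 106   8  13  73] [246.8 112. ] [ 0.75  -0.062  0.06 ]
[275 116   8  12  69] [278.9 121.9] [ 0.721 -0.146  0.06 ]
[309 144  13  14  55] [313.2 152.5] [ 0.636 -0.234  0.06 ]
[192 163  23  23 428] [203. 174.] [0.587 0.057 0.06 ]
[335 168  19  17 262] [344.1 176. ] [ 0.572 -0.312  0.06 ]
[  0 191  22  15 166] [ 11.6 198.1] [0.537 0.552 0.06 ]
[430 201  15  61 631] [437.1 231. ] [ 0.422 -0.546  0.06 ]
[443 202  28  29 438] [459.7 217.5] [ 0.455 -0.608  0.06 ]
[ 446  202   66   60 1602] [483.  240.3] [ 0.395 -0.663  0.06 ]
[501 210  11   8  58] [506.1 214.4] [ 0.46 -0.73  0.06]
[  5 218  14  14 115] [ 11.6 224. ] [0.47 0.55 0.06]
[343 222  20  17 278] [352.6 230. ] [ 0.431 -0.327  0.06 ]
[ 145  240   70   58 1905] [180.8 268.8] [0.344 0.117 0.06 ]
[ 193  353   60   31 1254] [221.7 371.5] [0.09  0.017 0.06 ]
[ 99 365  30   6  75] [113.5 368.2] [0.106 0.285 0.06 ]
```

```bash
python3 - <<'E'
from h import *
sv("scene0z",cv2.imread("pics/scene0.png"),(120,130,380,310),3)
E
```

```text
(no output)
```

View pics/top0z.png

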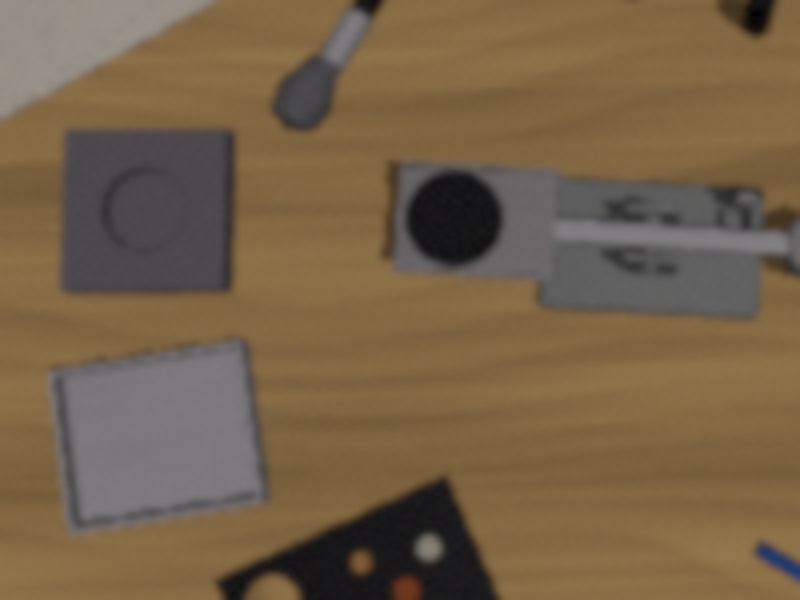

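View pics/top0y.png

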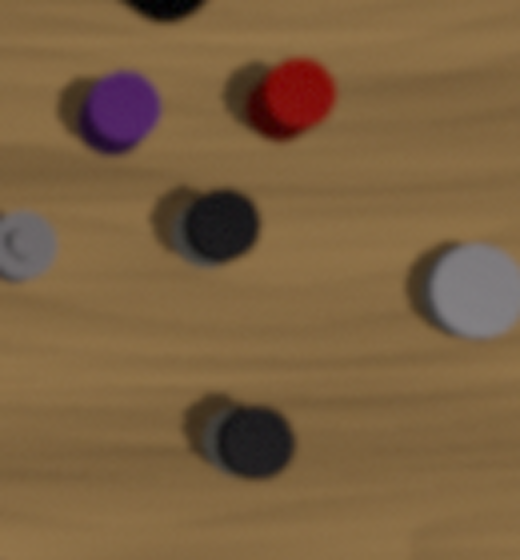

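View pics/scene0z.png

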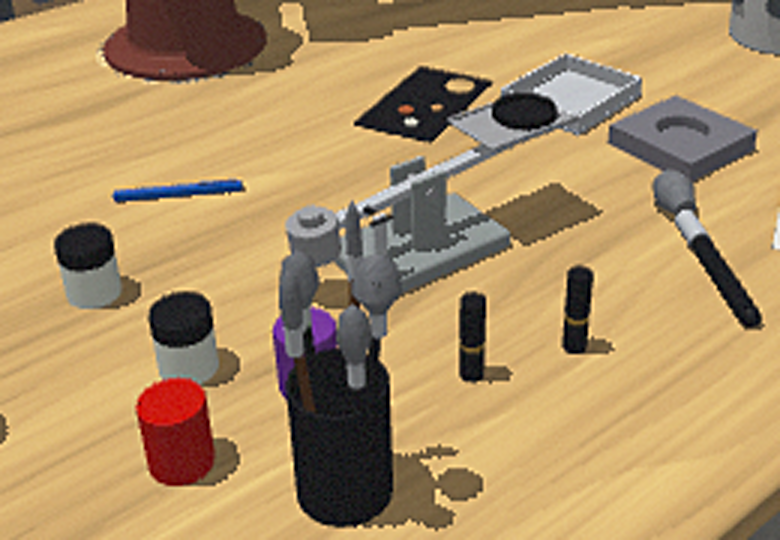

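```bash
python3 - <<'E'
from h import *
T=cv2.imread("pics/top0.png");S=cv2.imread("pics/scene0.png")
def blobs(im,roi,thr,lo=50):
    g=im[roi[1]:roi[3],roi[0]:roi[2]].max(2)
    m=(g<thr).astype(np.uint8)
    n,l,s,c=cv2.connectedComponentsWithStats(m)
    for i in range(1,n):
        if s[i,4]>lo:
            cnt=max(cv2.findContours((l==i).astype(np.uint8),0,1)[0],key=len)
            (e,ax,an)=cv2.fitEllipse(cnt); print(roi,s[i][:5]+[roi[0],roi[1],0,0,0],(np.array(e)+roi[:2]).round(1),np.round(ax,1),round(an))
blobs(T,(185,150,250,200),50); 
blobs(T,(330,160,370,245),60)
blobs(S,(270,150,320,185),50);blobs(S,(130,200,200,270),60)
def tri(a,b):
    A=[];B=[]
    for n,(u,v) in (("top",a),("scene",b)):
        K,p,Rm=cam(n);d=Rm@np.linalg.inv(K)@[u,v,1.];d/=np.linalg.norm(d);P=np.eye(3)-np.outer(d,d);A.append(P);B.append(P@p)
    x=np.linalg.lstsq(np.vstack(A),np.hstack(B),rcond=None)[0]
    return x,[np.linalg.norm(A[i]@x-B[i]) for i in (0,1)]
print(tri((203.5,174.5),(295,166.7)))
# kit / tray corners from zoom
f=lambda x,y:(90+x/4,120+y/4)
for nm,z,pts in (("kit top",.024,[(66,130),(231,130),(231,291),(63,291)]),("tray rim",.024,[(50,370),(243,340),(268,499),(72,532)]),("plate",.09,[(397,162),(558,170),(395,270),(550,276)]),("base",.018,[(763,188),(755,317),(540,303)])):
    q=np.array([ray("top",*f(*p),z) for p in pts]);print(nm,q.round(3).tolist(),q.mean(0).round(4))
print("well",ray("top",*f(145,209),.024))
S2=S[130:310,120:380]
E
```

```text
(185, 150, 250, 200) [192 163  23  23 409] [203.1 174.1] [21.9 22.1] 73
(330, 160, 370, 245) [335 168  19  17 262] [344.1 176. ] [16.3 18.6] 76
(330, 160, 370, 245) [343 222  20  17 278] [352.6 230. ] [16.6 19.4] 103
(270, 150, 320, 185) [270 156  14  12  65] [275.2 161.1] [ 6.5 15. ] 50
(270, 150, 320, 185) [284 161  22  13 209] [294.2 166.7] [11.3 21. ] 93
(130, 200, 200, 270) [139 205  19  15 237] [147.7 212.1] [14.3 19. ] 80
(130, 200, 200, 270) [170 228  21  18 306] [179.8 236.3] [17.2 20.7] 77
(array([0.57990611, 0.05104266, 0.10827586]), [np.float64(0.0017566977195846787), np.float64(0.0017566977195845154)])
kit top [[0.658, 0.322, 0.024], [0.655, 0.21, 0.024], [0.545, 0.21, 0.024], [0.548, 0.323, 0.024]] [0.6013 0.2664 0.024 ]
tray rim [[0.495, 0.331, 0.024], [0.512, 0.202, 0.024], [0.406, 0.186, 0.024], [0.388, 0.315, 0.024]] [0.45   0.2584 0.024 ]
plate [[0.618, 0.088, 0.09], [0.61, -0.015, 0.09], [0.549, 0.09, 0.09], [0.543, -0.008, 0.09]] [0.5801 0.0386 0.09  ]
base [[0.606, -0.15, 0.018], [0.518, -0.142, 0.018], [0.532, 0.003, 0.018]] [ 0.5523 -0.096   0.018 ]
well [0.60204126 0.26831961 0.024     ]
```

carry_out(
  rows=[
    [[0, 0, 0.8, 0.7, -0.7, 0, 70], [0, 0, 0.8, 0.72, -0.95, 0, 70], [0, 0, 0.8, 0.72, -0.95, 0, 70], [0, 0, 0.8, 0.72, -0.95, 0, 70], [0, 0, 0.8, 0.72, -0.95, 0, 70]],
  ],
)

```text
time: 0.65
tool_pos: [0.3819, 0.3962, 0.3036]
tool_rot: [-0.526, 0.526, 0.472, -0.472]
contact_force: [0.9, 0.3, 0.9]
gripper_width: 0.819
```

carry_out(
  rows=[
    [[0, 0, 0.8, 0.72, -0.95, 0, 70], [0, 0, 0.8, 0.72, -0.95, 0, 70], [0, 0, 0, 0.1, -1, 0, 70], [0, 0, 0, 0.1, -1, 0, 70], [0, 0, 0, 0.1, -1, 0, 70]],
  ],
)

```text
time: 1.15
tool_pos: [0.4508, 0.2002, 0.3035]
tool_rot: [0.5, -0.5, -0.5, 0.5]
contact_force: [0.1, -0.1, 0.8]
gripper_width: 0.817
```

carry_out(
  rows=[
    [[0, 0, 0, 0, -1, 0, 70], [0, 0, 0, 0, -1, 0, 70], [0, 0, 0, 0, -1, 0, 70], [0, 0, 0, 0, -1, 0, 70], [0, 0, 0, 0, -1, 0, 70]],
  ],
)

```text
time: 1.65
tool_pos: [0.4504, 0.0004, 0.3037]
tool_rot: [-0.5, 0.5, 0.5, -0.5]
contact_force: [0.5, 1.0, -0.0]
gripper_width: 0.818
```

carry_out(
  rows=[
    [[0, 0, 0, 0, -1, 0, 70], [0, 0, 0, 0, -1, 0, 70], [0, 0, 0, 0, -1, 0, 70], [0, 0, 0, 0, -1, 0, 70], [0, 0, 0, -0.1, -1, 0, 70]],
  ],
)

```text
time: 2.15
tool_pos: [0.4465, -0.1997, 0.3036]
tool_rot: [-0.5, 0.5, 0.5, -0.5]
contact_force: [0.6, 0.1, -0.0]
gripper_width: 0.818
```

carry_out(
  rows=[
    [[0, 0, 0, -0.1, -1, -0.5, 70], [0, 0, 0, -0.1, -1, -0.5, 70], [0, 0, 0, -0.1, -0.7, -0.5, 70], [0, 0, 0, 0, -0.4, 0, 70], [0, 0, 0, 0, 0, 0, 70]],
  ],
)

```text
time: 2.65
tool_pos: [0.4346, -0.3233, 0.2437]
tool_rot: [0.501, -0.5, -0.5, 0.499]
contact_force: [0.8, 0.3, 0.3]
gripper_width: 0.819
```

```bash
python3 - <<'E'
from h import *
st=state(); im=grab_frame("wrist"); sv("w1",im); print(st["tool_pos"],st["time"])
cv2.imwrite("pics/top1.png",grab_frame("top"))
np.save("st1.npy",np.r_[st["tool_pos"],st["tool_rot"]])
for p in ((.431,-.327,.06),(.572,-.312,.06)): print(proj("wrist",p,st))
E
```

```text
[ 0.43464393 -0.32330053  0.2437422 ] 2.65
[246.61952874 187.85569763]
[261.28657224 313.18831241]
```

View pics/w1.png

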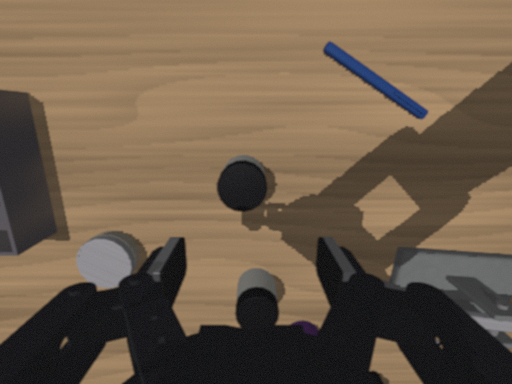

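```bash
cat >> h.py <<'E'
def lid(im,roi,thr=45):
    g=im[roi[1]:roi[3],roi[0]:roi[2]].max(2); m=(g<thr).astype(np.uint8)
    m=cv2.morphologyEx(m,cv2.MORPH_OPEN,np.ones((3,3),np.uint8))
    cs=cv2.findContours(m,0,1)[0]; c=max(cs,key=cv2.contourArea)
    e=cv2.fitEllipse(c); x,y,w,h=cv2.boundingRect(c)
    return np.array(e[0])+roi[:2],e[1],(x+roi[0],y+roi[1],w,h)
E
python3 - <<'E'
from h import *
a=np.load("st1.npy");st=dict(tool_pos=a[:3],tool_rot=a[3:])
im=cv2.imread("pics/w1.png")
sv("w1z",im,(190,130,320,340),3)
for roi in ((205,145,290,215),(225,275,300,345)):
    for t in (40,60):
        e=lid(im,roi,t);print(e,ray("wrist",*e[0],.06,st),ray("wrist",*e[0],.05,st))
E
```

```text
(array([242.16627121, 185.68175125]), (46.55881118774414, 48.511329650878906), (219, 161, 47, 50)) [ 0.42886514 -0.33119179  0.06      ] [ 0.43139454 -0.33149906  0.05      ]
(array([242.27401352, 185.67503738]), (48.29353332519531, 49.7816276550293), (218, 161, 49, 51)) [ 0.42885892 -0.33108995  0.06      ] [ 0.43138807 -0.33139322  0.05      ]
(array([260.07405853, 322.09957886]), (60.31393814086914, 72.72982788085938), (225, 288, 75, 57)) [ 0.58363866 -0.31324217  0.06      ] [ 0.59224671 -0.31284447  0.05      ]
(array([260.1760025, 321.817379 ]), (61.105552673339844, 72.78569793701172), (225, 287, 75, 58)) [ 0.58326658 -0.31313253  0.06      ] [ 0.59186001 -0.31273053  0.05      ]
```

View pics/w1z.png

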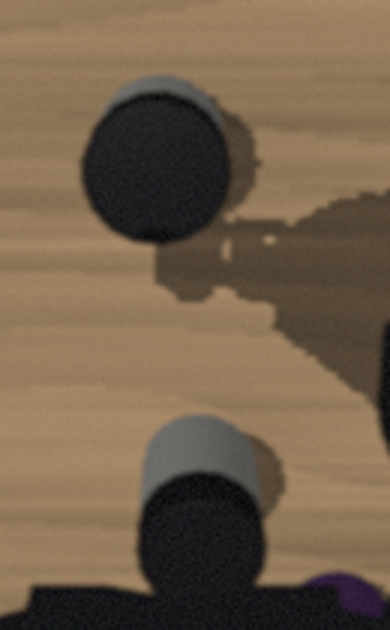

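carry_out(
  rows=[
    [[0, 0, 0, -0.1, -0.17, -0.7, 70], [0, 0, 0, 0, 0, -0.9, 70], [0, 0, 0, 0, 0, -0.9, 70], [0, 0, 0, 0, 0, -0.8, 70], [0, 0, 0, 0, 0, -0.4, 70]],
  ],
)

```text
time: 3.25
tool_pos: [0.4308, -0.3265, 0.0941]
tool_rot: [-0.5, 0.498, 0.501, -0.5]
contact_force: [-0.3, -1.2, 0.3]
gripper_width: 0.814
```

carry_out(
  rows=[
    [[0, 0, 0, 0, 0, 0, 55], [0, 0, 0, 0, 0, 0, 45], [0, 0, 0, 0, 0, 0, 30], [0, 0, 0, 0, 0, 0, 30]],
  ],
)

```text
time: 3.65
tool_pos: [0.4316, -0.3292, 0.0974]
tool_rot: [-0.499, 0.501, 0.5, -0.5]
contact_force: [-0.7, -0.2, -2.1]
gripper_width: 0.545
```

```bash
python3 - <<'E'
from h import *
st=state(); im=grab_frame("wrist"); sv("w2",im); print(st["tool_pos"],st["time"],st["gripper_width"],st["contact_force"])
sv("s2",grab_frame("scene"),(100,150,260,280),4)
E
```

```text
[ 0.4316022  -0.32917135  0.09744439] 3.65 0.5445018633229974 [-0.66532007 -0.17688595 -2.12064292]
```

View pics/w2.png

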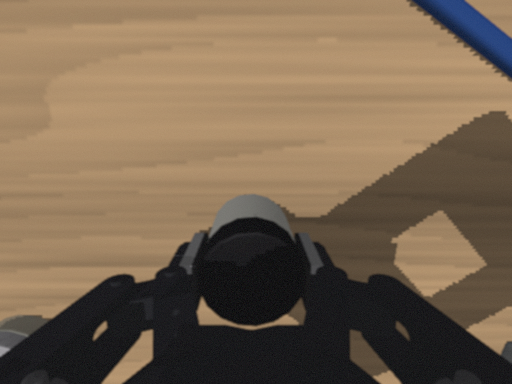

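View pics/s2.png

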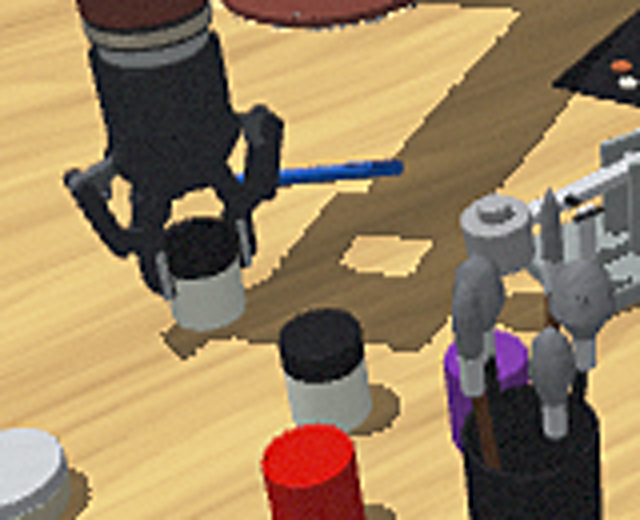

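```bash
python3 - <<'E'
from h import *
st=state(); im=cv2.imread("pics/w2.png"); sv("w2z",im,(180,180,320,340),4)
p=st["tool_pos"]; print(p)
g=im.max(2)
print(g[300:332:1,248]); print(g[190:250:2,248])
for v in (322,325): print(v,ray("wrist",250,v,.06,st)-[.024,0,0])
for u,v in((194,278),(306,278)): print(ray("wrist",u,v,.06,st))
# project model circles
for z in (.06,.04):
  c=[proj("wrist",[p[0]+.024*np.cos(a),p[1]+.024*np.sin(a),z],st).round(1).tolist() for a in (0,np.pi/2,np.pi,-np.pi/2)];print(z,c)
E
```

```text
[ 0.43124094 -0.32911782  0.09684742]
[ 25  25  16  18  20  17  16  26  22  17  21  19  20  18  17  15  18  21
  20  24  14  14  23  18  42 101 152 165 151 107  49  21]
[165 167 136 114 113 113 114 113 113 115 114 114 113 104  32  20  23  21
  24  21  19  34  40  36  34  34  34  32  32  30]
322 [ 0.42980839 -0.32960443  0.06      ]
325 [ 0.43149333 -0.32960631  0.06      ]
[ 0.43042149 -0.35432174  0.06      ]
[ 0.43044897 -0.30482866  0.06      ]
0.06 [[251.0, 324.6], [305.2, 279.6], [251.0, 229.4], [196.8, 279.6]]
0.04 [[251.0, 297.4], [297.9, 257.2], [251.0, 213.1], [204.1, 257.3]]
```

View pics/w2z.png

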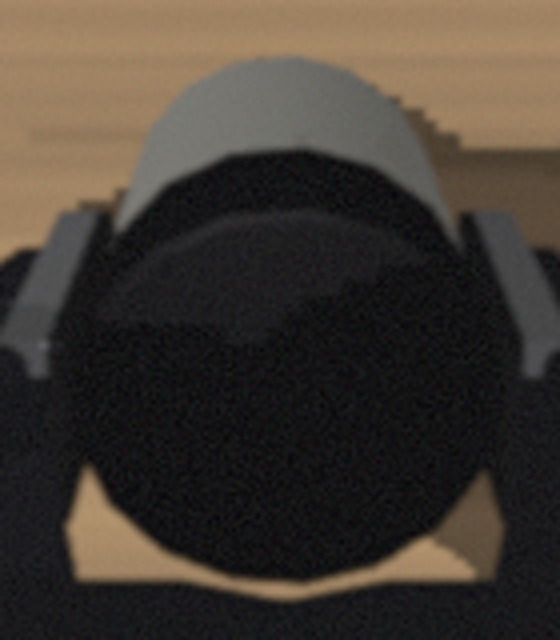

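carry_out(
  rows=[
    [[0, 0, 0, 0, 0, 0.2, 30], [0, 0, 0, 0, 0, 0.4, 30], [0, 0, 0, 0, 0, 0.8, 30], [0, 0, 0, 0, 0.3, 1, 30], [0, 0, 0, 0.3, 0.5, 1, 30]],
  ],
)

```text
time: 4.25
tool_pos: [0.4419, -0.2971, 0.2335]
tool_rot: [0.501, -0.5, -0.499, 0.5]
contact_force: [0.9, -0.6, -1.6]
gripper_width: 0.546
```

carry_out(
  rows=[
    [[0, 0, 0, 0.6, 0.8, 0.8, 30], [0, 0, 0, 0.7, 1, 0, 30], [0, 0, 0, 0.7, 1, 0, 30], [0, 0, 0, 0.7, 1, 0, 30], [0, 0, 0, 0.7, 1, 0, 30]],
  ],
)

```text
time: 4.75
tool_pos: [0.5791, -0.104, 0.2641]
tool_rot: [-0.5, 0.5, 0.5, -0.5]
contact_force: [0.5, -0.9, -2.2]
gripper_width: 0.546
```

carry_out(
  rows=[
    [[0, 0, 0, 0.7, 1, 0, 30], [0, 0, 0, 0.7, 1, 0, 30], [0, 0, 0, 0.5, 1, 0, 30], [0, 0, 0, 0.3, 0.8, 0, 30], [0, 0, 0, 0, 0.3, 0, 30]],
  ],
)

```text
time: 5.25
tool_pos: [0.6671, 0.0614, 0.2635]
tool_rot: [-0.499, 0.499, 0.501, -0.5]
contact_force: [0.0, 0.1, -2.5]
gripper_width: 0.548
```

```bash
python3 - <<'E'
from h import *
st=state(); im=grab_frame("wrist"); sv("w3",im); print(st["tool_pos"],st["tool_rot"],st["time"],st["gripper_width"],st["contact_force"])
np.save("st3.npy",np.r_[st["tool_pos"],st["tool_rot"]])
E
```

```text
[0.6671017  0.06135491 0.26353249] [-0.4992765   0.49910474  0.50117872 -0.50043713] 5.25 0.547660057791458 [ 0.04301535  0.09634386 -2.54795917]
```

View pics/w3.png

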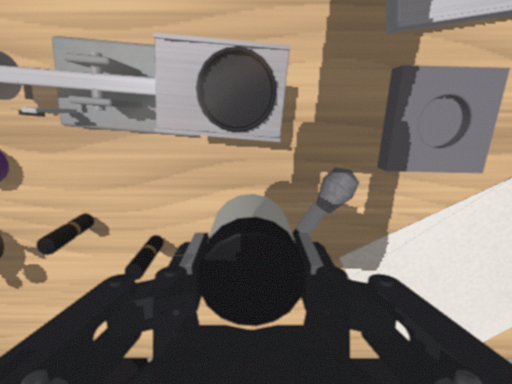

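```bash
python3 - <<'E'
from h import *
a=np.load("st3.npy");st=dict(tool_pos=a[:3],tool_rot=a[3:])
im=cv2.imread("pics/w3.png"); sv("w3z",im,(150,20,310,150),5)
e=None
g=im[20:150,150:300].max(2)
for t in (40,55,70):
    m=(g<t).astype(np.uint8);cs=cv2.findContours(m,0,1)[0];c=max(cs,key=cv2.contourArea);e=cv2.fitEllipse(cv2.convexHull(c));print(t,np.array(e[0])+[150,20],e[1],e[2])
    cen=np.array(e[0])+[150,20]
    for z in (.085,.095,.105): print(z,ray("wrist",*cen,z,st).round(4), "outer d est", (np.mean(e[1])/277.86*(cam("wrist",st)[1][2]-z)).round(4))
E
```

```text
Traceback (most recent call last):
cv2.error: OpenCV(4.12.0) /io/opencv/modules/imgproc/src/shapedescr.cpp:361: error: (-201:Incorrect size of input array) There should be at least 5 points to fit the ellipse in function 'fitEllipseNoDirect'
```

View pics/w3z.png

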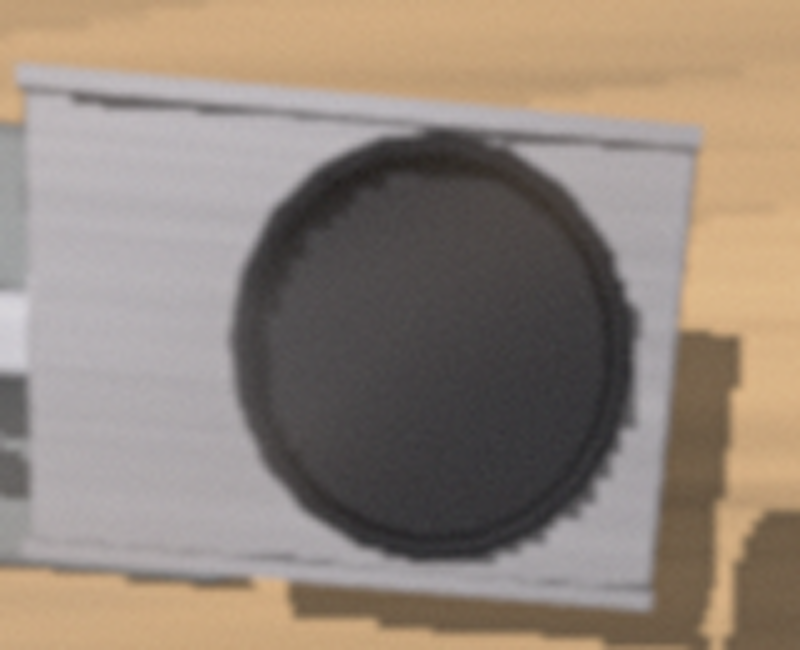

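```bash
python3 - <<'E'
from h import *
a=np.load("st3.npy");st=dict(tool_pos=a[:3],tool_rot=a[3:])
im=cv2.imread("pics/w3.png")
f=lambda x,y:(150+x/5-.4,20+y/5-.4)
for z in (.09,.1,.11,.12):
    L,Rr,t,b=[ray("wrist",*f(*p),z,st) for p in((235,340),(624,340),(430,132),(430,556))]
    print(z,"d",(Rr[1]-L[1]).round(4),(b[0]-t[0]).round(4),"c",((L+Rr)/2)[1].round(4),((t+b)/2)[0].round(4))
    c=[ray("wrist",*f(*p),z-.01,st) for p in((28,90),(698,150),(655,588),(30,552))]
    print("  plate",np.round(c,4)[:,:2].tolist(),"len",np.linalg.norm(c[0]-c[1]).round(4),np.linalg.norm(c[2]-c[3]).round(4),np.linalg.norm(c[0]-c[3]).round(4),np.linalg.norm(c[1]-c[2]).round(4),"mid",np.mean(c,0).round(4))
print(cam("wrist",st)[1])
# top with known z
for z in(.1,.11): print(ray("top",203.5,174.3,z))
E
```

```text
0.09 d 0.064 0.0655 c 0.0488 0.5777
  plate [[0.5369, -0.0169], [0.5454, 0.0931], [0.6165, 0.0883], [0.6105, -0.0234]] len 0.1102 0.1118 0.0739 0.0713 mid [0.5773 0.0353 0.08  ]
0.1 d 0.0614 0.0628 c 0.0493 0.5785
  plate [[0.5392, -0.0138], [0.5474, 0.0918], [0.6157, 0.0872], [0.61, -0.0201]] len 0.1059 0.1074 0.071 0.0685 mid [0.5781 0.0363 0.09  ]
0.11 d 0.0588 0.0601 c 0.0498 0.5793
  plate [[0.5416, -0.0107], [0.5494, 0.0905], [0.615, 0.0861], [0.6094, -0.0168]] len 0.1016 0.103 0.0681 0.0657 mid [0.5789 0.0373 0.1   ]
0.12 d 0.0561 0.0574 c 0.0503 0.5801
  plate [[0.544, -0.0077], [0.5515, 0.0893], [0.6142, 0.085], [0.6089, -0.0135]] len 0.0972 0.0986 0.0652 0.0629 mid [0.5796 0.0383 0.11  ]
[0.5968346  0.06090847 0.33432573]
[0.58039456 0.05070434 0.1       ]
[0.57899526 0.04947727 0.11      ]
```

carry_out(
  rows=[
    [[0, 0, 0, -0.7, -0.1, 0, 30], [0, 0, 0, -0.9, -0.1, 0, 30], [0, 0, 0, -0.59, -0.08, -0.2, 30], [0, 0, 0, 0, 0, -0.6, 30], [0, 0, 0, 0, 0, -0.3, 30]],
  ],
)

```text
time: 5.8
tool_pos: [0.577, 0.0459, 0.2179]
tool_rot: [0.501, -0.5, -0.499, 0.5]
contact_force: [-0.1, 0.6, -2.5]
gripper_width: 0.548
```

carry_out(
  rows=[
    [[0, 0, 0, 0, 0, 0, 30], [0, 0, 0, 0, 0, 0, 30]],
  ],
)

```text
time: 6.0
tool_pos: [0.579, 0.0466, 0.2195]
tool_rot: [-0.5, 0.5, 0.5, -0.5]
contact_force: [0.7, -0.5, -3.0]
gripper_width: 0.55
```

```bash
python3 - <<'E'
from h import *
st=state(); im=grab_frame("wrist"); sv("w4",im); print(st["tool_pos"],st["time"],st["contact_force"])
sv("s4",grab_frame("scene"),(220,100,380,230),4)
E
```

```text
[0.57897019 0.04656697 0.21945291] 6.0 [ 0.67042388 -0.54735903 -2.96379522]
```

View pics/w4.png

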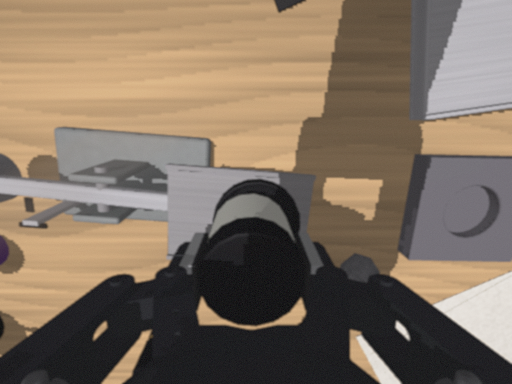

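View pics/s4.png

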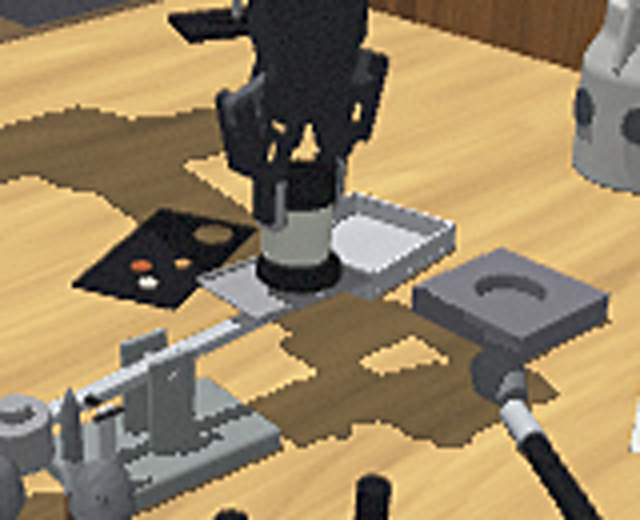

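```bash
python3 - <<'E'
from h import *
im=cv2.imread("pics/w4.png"); sv("w4z",im,(190,160,330,290),5)
E
```

```text
(no output)
```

View pics/w4z.png

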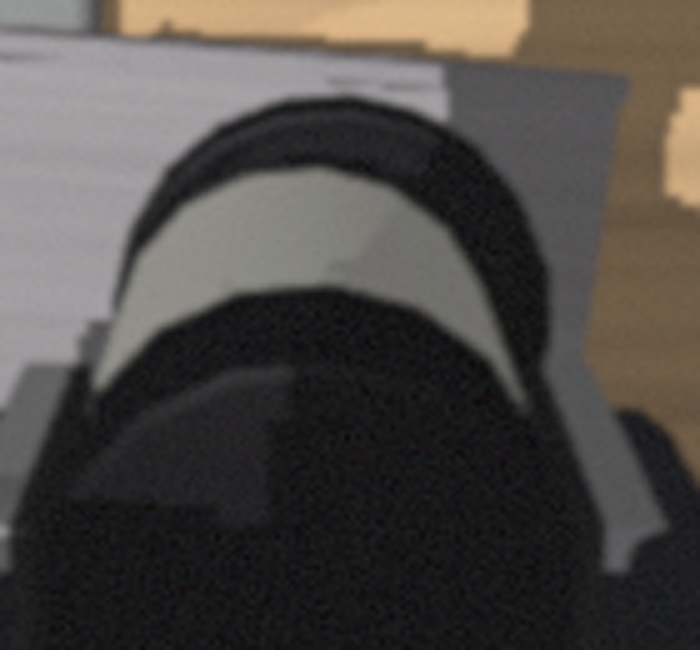

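```bash
python3 - <<'E'
from h import *
st=state()
for z in(.103,.107,.11): print(z,ray("wrist",190+340/5-.4,160+98/5-.4,z,st)+[.03,0,0], (ray("wrist",190+115/5,222,z,st)+ray("wrist",190+548/5,222,z,st))/2)
b=st["tool_pos"]
print(proj("wrist",b+[-.024,0,-.097],st), "vs bottom near edge v",160+165/5)
E
```

```text
0.103 [0.58273287 0.05156189 0.103     ] [0.58457133 0.05082222 0.103     ]
0.107 [0.58180832 0.05145839 0.107     ] [0.58296984 0.05073444 0.107     ]
0.11 [0.5811149  0.05138076 0.11      ] [0.58176873 0.05066861 0.11      ]
[250.80425206 191.05641127] vs bottom near edge v 193.0
```

carry_out(
  rows=[
    [[0, 0, 0, 0.03, 0.1, 0, 30], [0, 0, 0, 0, 0, -0.12, 30], [0, 0, 0, 0, 0, -0.12, 30], [0, 0, 0, 0, 0, -0.12, 30], [0, 0, 0, 0, 0, 0, 30]],
  ],
)

```text
time: 6.6
tool_pos: [0.5795, 0.0512, 0.2036]
tool_rot: [0.5, -0.5, -0.5, 0.5]
contact_force: [-0.1, -0.3, -0.9]
gripper_width: 0.545
```

carry_out(
  rows=[
    [[0, 0, 0, 0, 0, -0.06, 30], [0, 0, 0, 0, 0, 0, 30]],
  ],
)

```text
time: 6.8
tool_pos: [0.5799, 0.0512, 0.2023]
tool_rot: [-0.5, 0.5, 0.5, -0.5]
contact_force: [-0.7, 0.2, -0.7]
gripper_width: 0.553
```

carry_out(
  rows=[
    [[0, 0, 0, 0, 0, -0.05, 30], [0, 0, 0, 0, 0, 0, 30]],
  ],
)

```text
time: 7.0
tool_pos: [0.58, 0.0512, 0.2003]
tool_rot: [-0.5, 0.5, 0.5, -0.5]
contact_force: [-0.1, 1.7, -1.0]
gripper_width: 0.548
```

carry_out(
  rows=[
    [[0, 0, 0, 0, 0, -0.05, 30], [0, 0, 0, 0, 0, 0, 30]],
  ],
)

```text
time: 7.2
tool_pos: [0.58, 0.0512, 0.1982]
tool_rot: [-0.5, 0.5, 0.5, -0.5]
contact_force: [0.6, 1.5, -0.3]
gripper_width: 0.551
```

```bash
python3 - <<'E'
from h import *
st=state(); im=grab_frame("wrist"); sv("w5",im,(160,140,350,300),4); print(st["tool_pos"],st["time"],st["contact_force"])
sv("s5",grab_frame("scene"),(220,100,380,230),4)
E
```

```text
[0.57997617 0.05116034 0.19819985] 7.2 [ 0.64769671  1.53146387 -0.26297819]
```

View pics/w5.png

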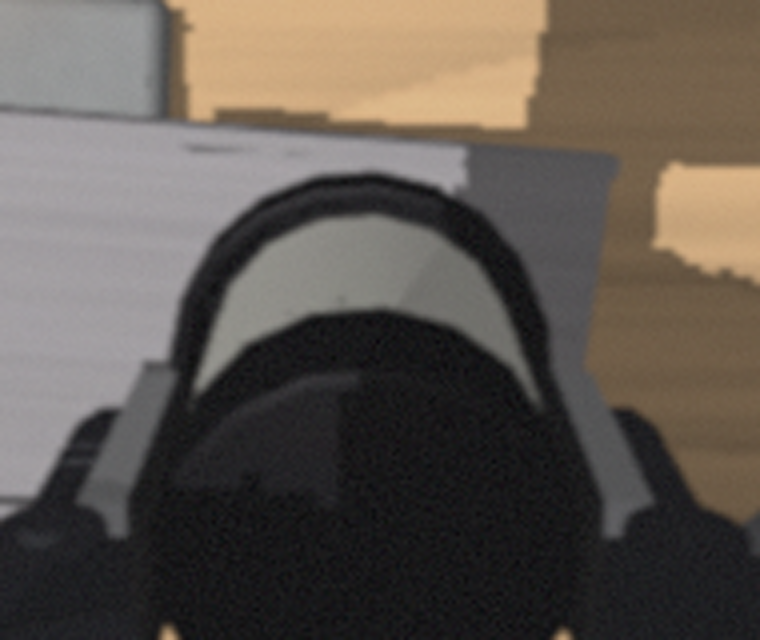

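View pics/s5.png

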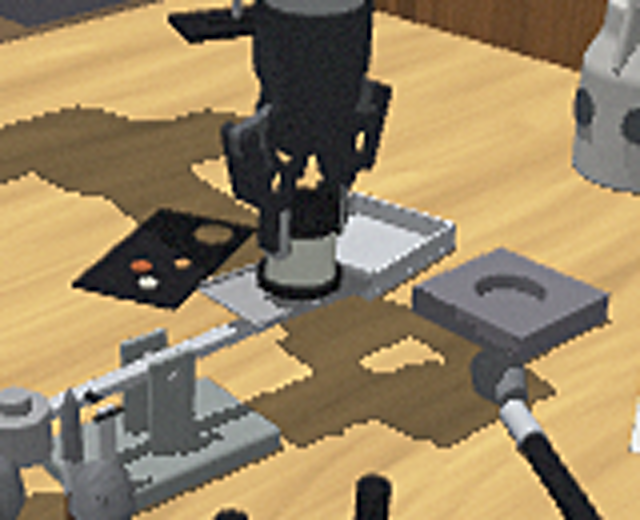

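```bash
python3 - <<'E'
import cv2,numpy as np
a=cv2.imread("pics/s4.png")[140:340,180:380];b=cv2.imread("pics/s5.png")[140:340,180:380]
cv2.imwrite("pics/s45.png",cv2.resize(np.hstack([a,b]),None,fx=2,fy=2))
E
```

```text
(no output)
```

View pics/s45.png

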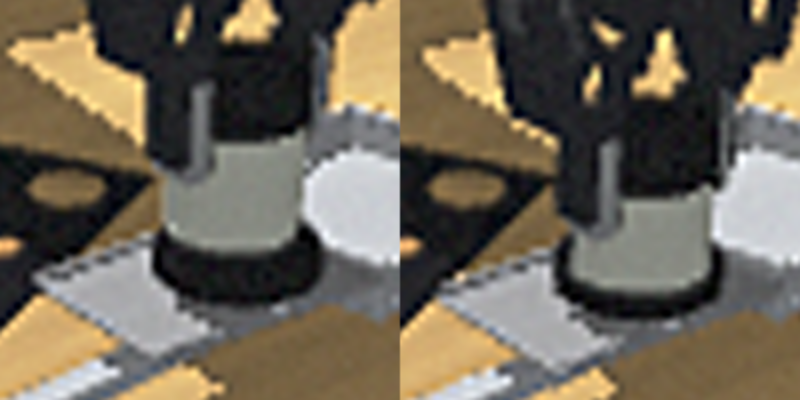

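```bash
python3 - <<'E'
from h import *
st=state()
for z in(.101,.103,.105,.107): print(z,"ring c x",(ray("wrist",251,183.6,z,st)[0]+.03).round(4), "ring width ctr",(ray("wrist",204.3,228,z,st)).round(4),(ray("wrist",297.3,228,z,st)).round(4))
for z in (.097,.101,.103):print("jar c",z,(ray("wrist",251,193.2,z,st)[0]+.024).round(4))
for z in (.0,.02,.04,.06):
    print(z,[proj("wrist",st["tool_pos"]+[0.001,s*.024,-.097+z],st).round(1).tolist() for s in(-1,1)])
E
```

```text
0.101 ring c x 0.5811 ring width ctr [0.5809 0.0208 0.101 ] [0.581  0.0815 0.101 ]
0.103 ring c x 0.5806 ring width ctr [0.5801 0.0212 0.103 ] [0.5801 0.0812 0.103 ]
0.105 ring c x 0.5801 ring width ctr [0.5792 0.0215 0.105 ] [0.5793 0.0808 0.105 ]
0.107 ring c x 0.5796 ring width ctr [0.5784 0.0219 0.107 ] [0.5784 0.0804 0.107 ]
jar c 0.097 0.5825
jar c 0.101 0.5813
jar c 0.103 0.5808
0.0 [[214.0, 228.3], [287.6, 228.2]]
0.02 [[209.6, 241.8], [292.0, 241.7]]
0.04 [[204.1, 259.0], [297.6, 258.9]]
0.06 [[196.9, 281.5], [305.0, 281.4]]
```

```bash
python3 - <<'E'
from h import *
a=cv2.imread("pics/w4z.png"); b=cv2.imread("pics/w5.png")
A=cv2.resize(a[60:420,60:600],(480,320));B=cv2.resize(b[130:430,130:600],(500,320))
o=np.hstack([A,B[:, :480]]) ; o=np.clip(o.astype(float)*2.5,0,255).astype(np.uint8)
cv2.imwrite("pics/w45.png",cv2.resize(o,(800,266)))
B=np.clip(b[130:430,130:600].astype(float)*3,0,255).astype(np.uint8);cv2.imwrite("pics/w5c.png",cv2.resize(B,(780,498)))
E
```

```text
(no output)
```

View pics/w45.png

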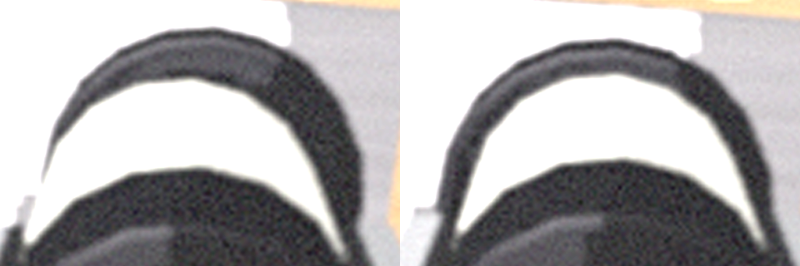

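View pics/w5c.png

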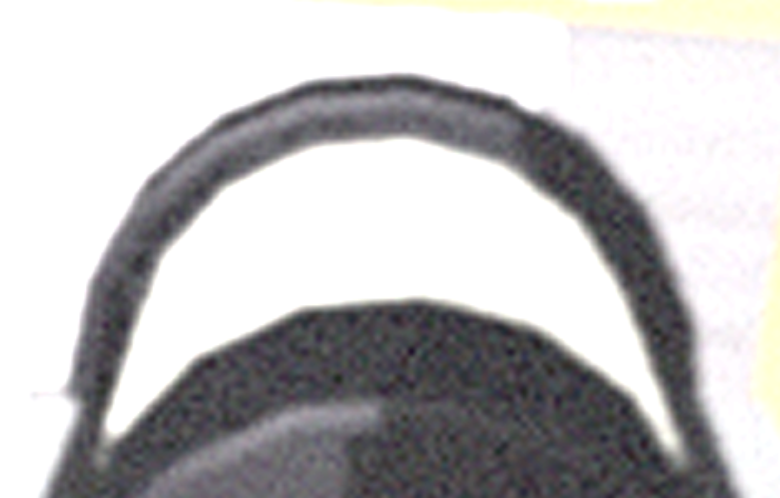

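```bash
python3 - <<'E'
import cv2,numpy as np
for n in("s4","s5"):
    g=cv2.imread(f"pics/{n}.png").max(2)
    for x in (296,304,312,320):
        col=g[200:310,x].astype(int); w=np.where(col>95)[0]
        # first long run
        runs=np.split(w,np.where(np.diff(w)>1)[0]+1); r=max(runs,key=len)
        below=col[r[-1]+1:]; k=np.where(below>75)[0]
        print(n,x,"white",r[0]+200,r[-1]+200,len(r)/4,"black below",(k[0] if len(k) else -1)/4)
E
```

```text
s4 296 white 212 265 13.5 black below 0.0
s4 304 white 212 265 13.5 black below 0.0
s4 312 white 211 264 13.5 black below 0.0
s4 320 white 209 262 13.5 black below 0.0
s5 296 white 240 285 11.5 black below 0.0
s5 304 white 240 285 11.5 black below 0.0
s5 312 white 240 285 11.5 black below 0.0
s5 320 white 239 284 11.5 black below 3.5
```

carry_out(
  rows=[
    [[0, 0, 0, 0, 0, 0.08, 30], [0, 0, 0, 0, 0, 0.06, 30], [0, 0, 0, 0, 0, 0, 30]],
  ],
)

```text
time: 7.6
tool_pos: [0.5801, 0.051, 0.2044]
tool_rot: [-0.5, 0.5, 0.5, -0.5]
contact_force: [-0.1, 0.6, -2.6]
gripper_width: 0.547
```

carry_out(
  rows=[
    [[0, 0, 0, 0, 0, 0, 52], [0, 0, 0, 0, 0, 0, 58], [0, 0, 0, 0, 0, 0, 64], [0, 0, 0, 0, 0, 0, 70], [0, 0, 0, 0, 0, 0, 70]],
  ],
)

```text
time: 8.1
tool_pos: [0.5799, 0.0511, 0.2041]
tool_rot: [-0.5, 0.5, 0.5, -0.5]
contact_force: [0.5, -0.1, -0.1]
gripper_width: 0.824
```

```bash
python3 - <<'E'
from h import *
st=state(); im=grab_frame("wrist"); sv("w6",im,(160,140,350,300),4); print(st["tool_pos"],st["time"],st["contact_force"])
sv("s6",grab_frame("scene"),(220,100,380,230),4)
E
```

```text
[0.57994542 0.05110177 0.2040556 ] 8.1 [ 0.45854847 -0.07390429 -0.07455656]
```

View pics/w6.png

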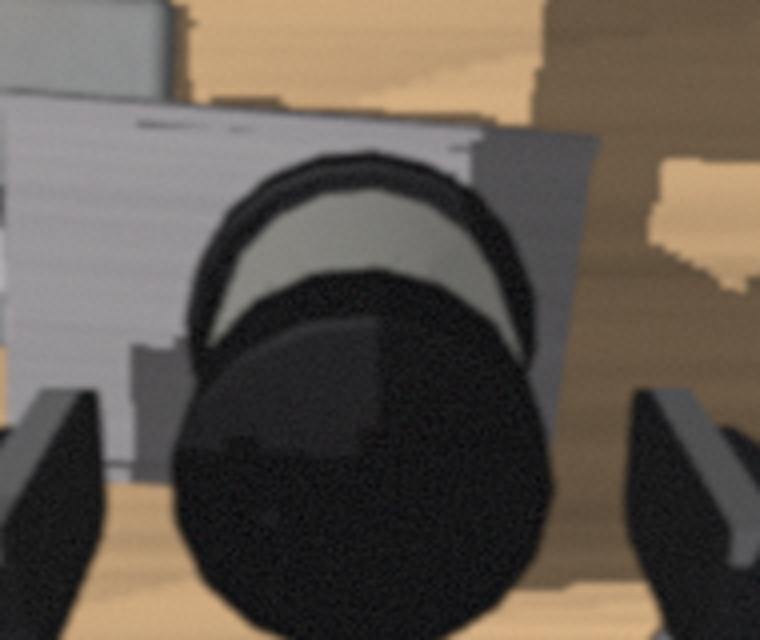

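View pics/s6.png

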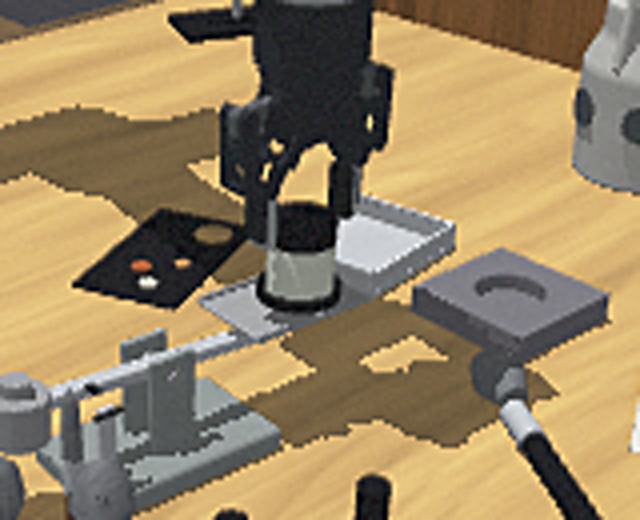

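carry_out(
  rows=[
    [[0, 0, 0, 0, 0, 0, 70], [0, 0, 0, 0, 0, 0, 70], [0, 0, 0, 0, 0, 0, 70], [0, 0, 0, 0, 0, 0, 70], [0, 0, 0, 0, 0, 0, 70]],
  ],
)

```text
time: 8.7
tool_pos: [0.5799, 0.0511, 0.2039]
tool_rot: [-0.5, 0.5, 0.5, -0.5]
contact_force: [0.6, 0.1, 0.3]
gripper_width: 0.815
```

```bash
python3 - <<'E'
from h import *
st=state(); im=grab_frame("wrist"); sv("w7f",im);sv("w7",im,(160,140,350,300),4); print(st["tool_pos"],st["time"],st["contact_force"])
sv("s7",grab_frame("scene"),(220,100,380,230),4)
E
```

```text
[0.57989439 0.05110227 0.20394826] 8.7 [0.56542033 0.06792968 0.26434114]
```

View pics/w7.png

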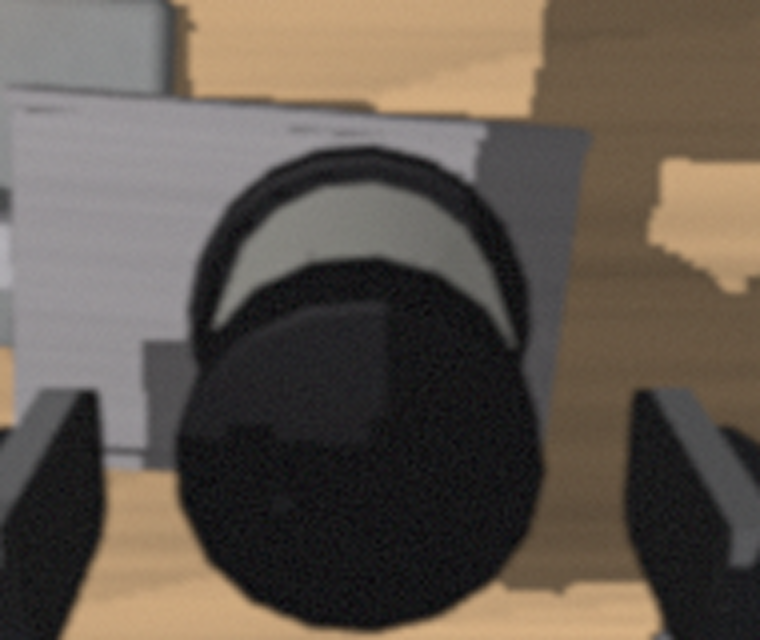

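View pics/s7.png

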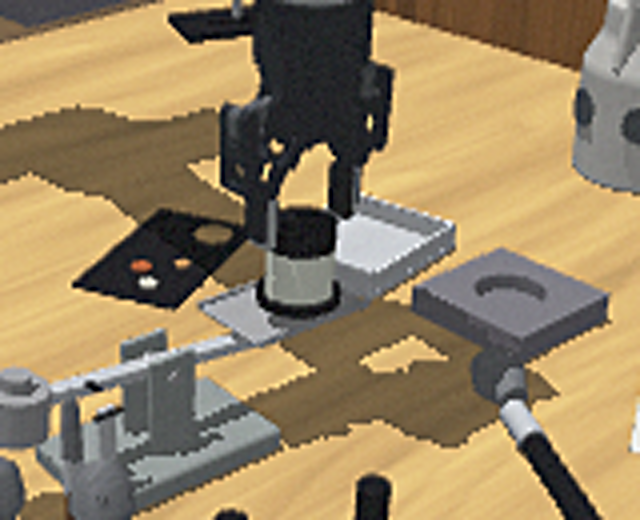

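carry_out(
  rows=[
    [[0, 0, 0, 0, 0, 0, 70], [0, 0, 0, 0, 0, 0, 70], [0, 0, 0, 0, 0, 0, 70], [0, 0, 0, 0, 0, 0, 70], [0, 0, 0, 0, 0, 0, 70]],
  ],
)

```text
time: 9.3
tool_pos: [0.5799, 0.0511, 0.2039]
tool_rot: [0.5, -0.5, -0.5, 0.5]
contact_force: [0.3, -0.5, 0.6]
gripper_width: 0.817
```

carry_out(
  rows=[
    [[0, 0, 0, 0, 0, 0, 70], [0, 0, 0, 0, 0, 0, 70], [0, 0, 0, 0, 0, 0, 70], [0, 0, 0, 0, 0, 0, 70], [0, 0, 0, 0, 0, 0, 70]],
  ],
)

```text
time: 9.8
tool_pos: [0.5799, 0.0511, 0.2039]
tool_rot: [-0.5, 0.5, 0.5, -0.5]
contact_force: [-0.4, 0.3, 0.8]
gripper_width: 0.82
```

```bash
python3 - <<'E'
from h import *
st=state(); im=grab_frame("wrist"); sv("w8f",im);sv("w8",im,(160,140,350,300),4); print(st["tool_pos"],st["time"],st["contact_force"])
sv("s8",grab_frame("scene"),(220,100,380,230),4)
for n in("s4","s5","s7","s8"):
    g=cv2.imread(f"pics/{n}.png").max(2)
    for x in (304,320):
        col=g[200:340,x].astype(int); w=np.where(col>95)[0]
        runs=np.split(w,np.where(np.diff(w)>1)[0]+1); r=max(runs,key=len); print(n,x,r[0]+200,r[-1]+200,len(r)/4)
ims=[cv2.imread(f"pics/{n}.png")[240:350,180:360] for n in("s4","s5","s7","s8")]
cv2.imwrite("pics/cmp.png",np.hstack(ims))
E
```

```text
[0.57989826 0.05108656 0.20394624] 9.8 [-0.36756881  0.25152181  0.81356945]
s4 304 212 265 13.5
s4 320 209 262 13.5
s5 304 240 285 11.5
s5 320 239 284 11.5
s7 304 260 304 11.25
s7 320 257 302 11.5
s8 304 260 304 11.25
s8 320 257 302 11.5
```

View pics/cmp.png

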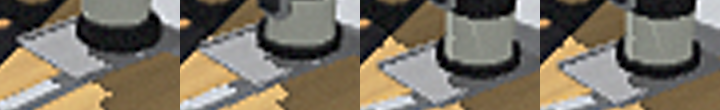

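View pics/w8.png

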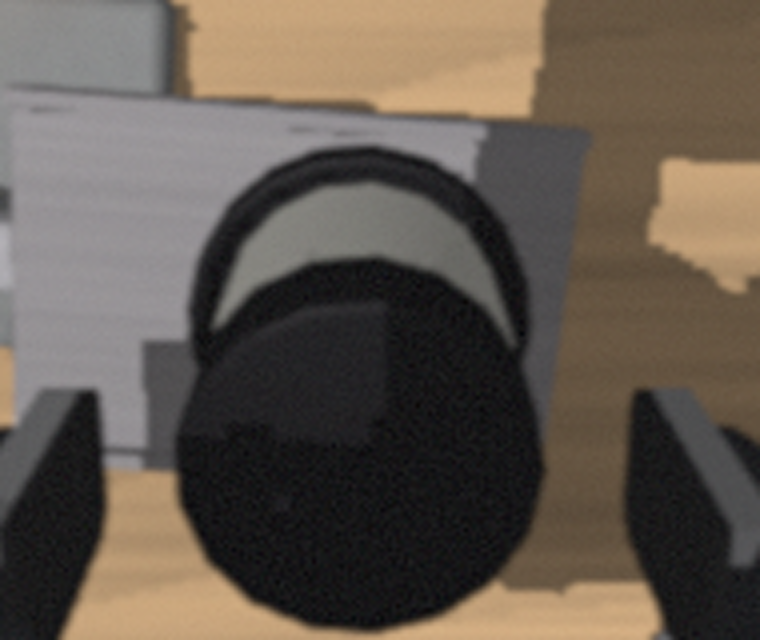

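carry_out(
  rows=[
    [[0, 0, 0, 0, 0, -0.15, 70], [0, 0, 0, 0, 0, -0.2, 70], [0, 0, 0, 0, 0, -0.15, 70], [0, 0, 0, 0, 0, 0, 62], [0, 0, 0, 0, 0, 0, 54]],
  ],
)

```text
time: 10.4
tool_pos: [0.5797, 0.0511, 0.1834]
tool_rot: [0.5, -0.5, -0.5, 0.5]
contact_force: [-0.0, -0.5, 0.2]
gripper_width: 0.633
```

carry_out(
  rows=[
    [[0, 0, 0, 0, 0, 0, 47], [0, 0, 0, 0, 0, 0, 40], [0, 0, 0, 0, 0, 0, 30], [0, 0, 0, 0, 0, 0, 30]],
  ],
)

```text
time: 10.8
tool_pos: [0.58, 0.051, 0.1843]
tool_rot: [-0.5, 0.5, 0.5, -0.5]
contact_force: [-1.0, -0.8, 1.5]
gripper_width: 0.543
```

carry_out(
  rows=[
    [[0, 0, 0, 0, 0, 0.08, 30], [0, 0, 0, 0, 0, 0.1, 30], [0, 0, 0, 0, 0, 0.1, 30], [0, 0, 0, 0, 0, 0.1, 30], [0, 0, 0, 0, 0, 0.1, 30]],
  ],
)

```text
time: 11.3
tool_pos: [0.5798, 0.0511, 0.2034]
tool_rot: [0.5, -0.5, -0.5, 0.5]
contact_force: [-1.4, 0.2, -2.6]
gripper_width: 0.544
```

carry_out(
  rows=[
    [[0, 0, 0, 0, 0, 0.1, 30], [0, 0, 0, 0, 0, 0.1, 30], [0, 0, 0, 0, 0, 0.1, 30], [0, 0, 0, 0, 0, 0.1, 30], [0, 0, 0, 0, 0, 0.1, 30]],
  ],
)

```text
time: 11.8
tool_pos: [0.5799, 0.0511, 0.2234]
tool_rot: [0.5, -0.5, -0.5, 0.5]
contact_force: [1.8, 0.7, -2.3]
gripper_width: 0.546
```

```bash
python3 - <<'E'
from h import *
st=state(); im=grab_frame("wrist"); sv("w9",im);print(st["tool_pos"],st["time"],st["contact_force"],st["gripper_width"])
sv("s9",grab_frame("scene"),(220,80,380,210),4)
E
```

```text
[0.57986956 0.05109248 0.22341513] 11.8 [ 1.8360762   0.74881434 -2.30717699] 0.5461233612523195
```

View pics/w9.png

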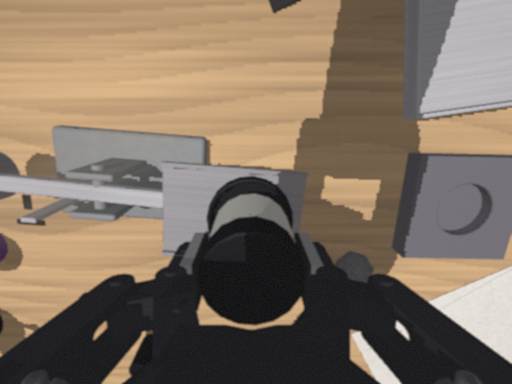

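View pics/s9.png

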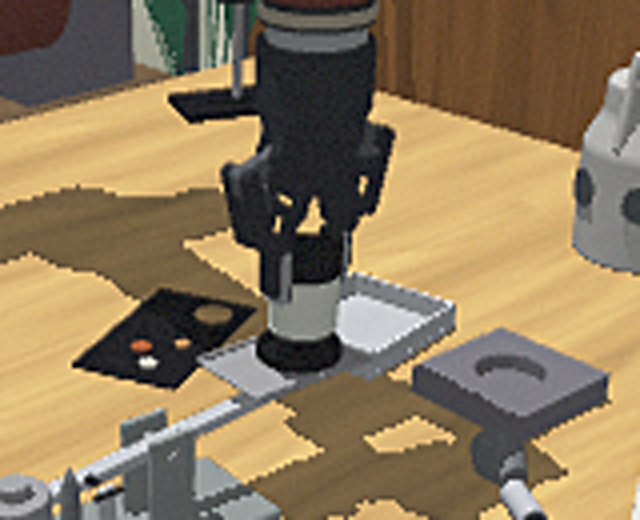

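carry_out(
  rows=[
    [[0, 0, 0, 0, 0, 0.4, 30], [0, 0, 0, 0.2, 0.4, 0.4, 30], [0, 0, 0, 0.4, 0.8, 0, 30], [0, 0, 0, 0.5, 1, 0, 30], [0, 0, 0, 0.5, 1, 0, 30]],
  ],
)

```text
time: 12.4
tool_pos: [0.6448, 0.1802, 0.2568]
tool_rot: [-0.5, 0.501, 0.5, -0.499]
contact_force: [1.1, -0.9, -1.4]
gripper_width: 0.547
```

carry_out(
  rows=[
    [[0, 0, 0, 0.5, 1, -0.3, 30], [0, 0, 0, 0.3, 0.8, -0.6, 30], [0, 0, 0, 0.1, 0.4, -0.6, 30], [0, 0, 0, 0, 0, 0, 30], [0, 0, 0, 0, 0, 0, 30]],
  ],
)

```text
time: 12.9
tool_pos: [0.6796, 0.267, 0.195]
tool_rot: [0.5, -0.5, -0.5, 0.501]
contact_force: [-0.5, -0.6, -1.0]
gripper_width: 0.546
```

```bash
python3 - <<'E'
from h import *
st=state(); im=grab_frame("wrist"); sv("w10",im);print(st["tool_pos"],st["time"],st["contact_force"],st["gripper_width"])
np.save("st10.npy",np.r_[st["tool_pos"],st["tool_rot"]])
print(proj("wrist",(.6015,.267,.024),st))
E
```

```text
[0.67964432 0.2670498  0.19500962] 12.9 [-0.54543851 -0.60150177 -1.02453027] 0.5461225580770174
[250.85215757 104.78611945]
```

View pics/w10.png

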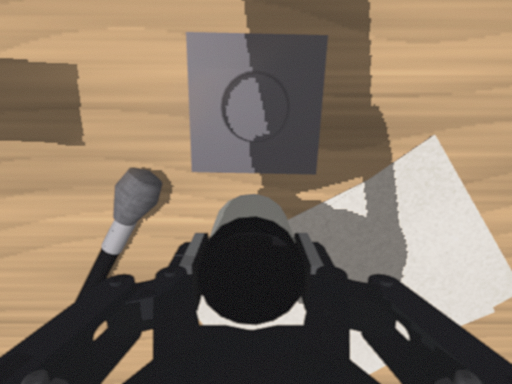

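```bash
python3 - <<'E'
from h import *
a=np.load("st10.npy");st=dict(tool_pos=a[:3],tool_rot=a[3:])
q=np.array([ray("wrist",*p,.024,st) for p in((187,33),(328,36),(317,174),(191,172))]);print(q.round(4)[:,:2].tolist(),q.mean(0))
print(ray("wrist",255,106.5,.024,st)); L,R_,t,b=[ray("wrist",*p,.024,st) for p in((221,106),(289,106),(255,70),(255,143))];print(R_[1]-L[1],b[0]-t[0])
im=cv2.imread("pics/w10.png");sv("w10z",im,(180,25,335,180),5)
sv("w10y",im,(180,190,320,330),5)
E
```

```text
[[0.5486, 0.2175], [0.5506, 0.327], [0.6599, 0.3257], [0.6581, 0.2141]] [0.60429101 0.27104825 0.024     ]
[0.60285112 0.27044141 0.024     ]
0.05638550055563027 0.057770119194634706
```

View pics/w10z.png

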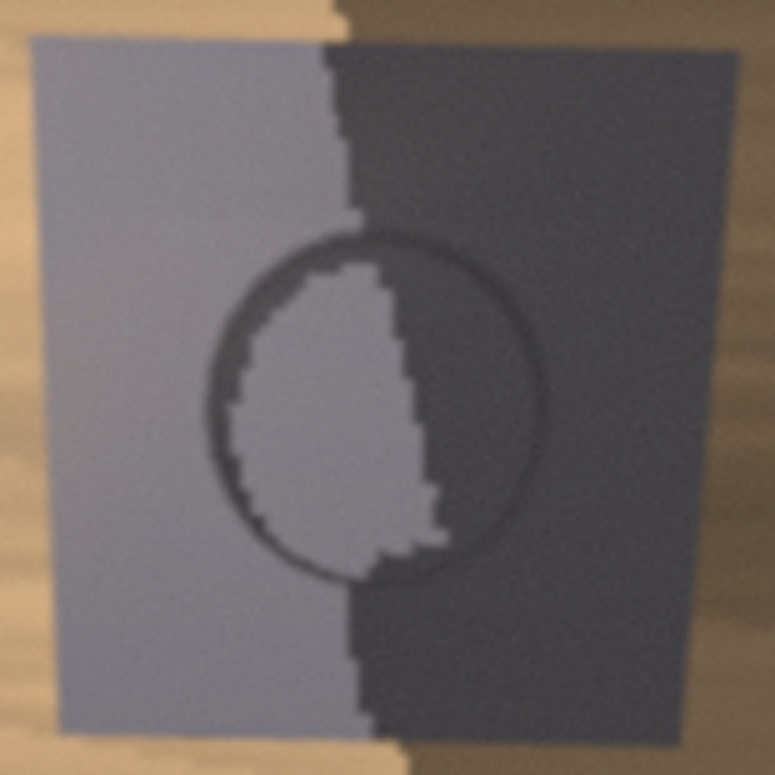

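View pics/w10y.png

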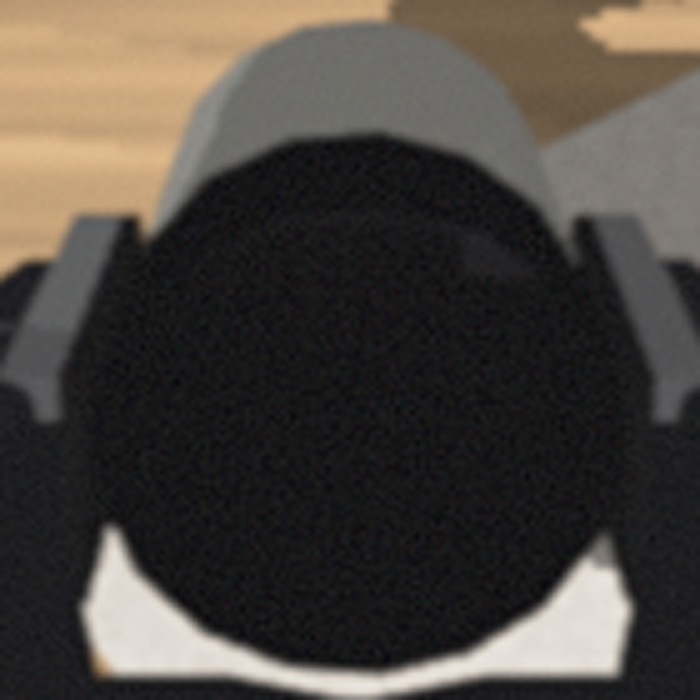

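carry_out(
  rows=[
    [[0, 0, 0, -0.7, 0.06, 0, 30], [0, 0, 0, -0.85, 0, -0.1, 30], [0, 0, 0, -0.4, 0, -0.5, 30], [0, 0, 0, 0, 0, -0.5, 30], [0, 0, 0, 0, 0, -0.22, 30]],
  ],
)

```text
time: 13.45
tool_pos: [0.6015, 0.2684, 0.1429]
tool_rot: [-0.5, 0.5, 0.5, -0.5]
contact_force: [-0.1, -0.3, -2.2]
gripper_width: 0.544
```

carry_out(
  rows=[
    [[0, 0, 0, 0, 0, 0, 30], [0, 0, 0, 0, 0, 0, 30]],
  ],
)

```text
time: 13.65
tool_pos: [0.6031, 0.2692, 0.1442]
tool_rot: [-0.5, 0.501, 0.501, -0.499]
contact_force: [0.8, -0.0, -1.5]
gripper_width: 0.545
```

```bash
python3 - <<'E'
from h import *
st=state(); im=grab_frame("wrist"); sv("w11",im,(160,140,350,300),4);print(st["tool_pos"],st["time"],st["contact_force"],st["gripper_width"])
np.save("st11.npy",np.r_[st["tool_pos"],st["tool_rot"]])
sv("s11",grab_frame("scene"),(270,80,400,200),4)
p=st["tool_pos"]
for c in ((.6028,.2705),(.602,.2683)):
  print([proj("wrist",(c[0]+.028*np.cos(a),c[1]+.028*np.sin(a),.024),st).round(1).tolist() for a in np.radians([180,135,225,90,270])])
E
```

```text
[0.60312217 0.26921504 0.14419362] 13.65 [ 0.81006078 -0.04341649 -1.54691435] 0.5447774486396249
[[252.4, 176.2], [280.3, 187.5], [224.5, 187.6], [290.7, 213.7], [214.0, 213.8]]
[[249.3, 175.1], [277.2, 186.4], [221.4, 186.5], [287.8, 212.6], [211.0, 212.8]]
```

View pics/w11.png

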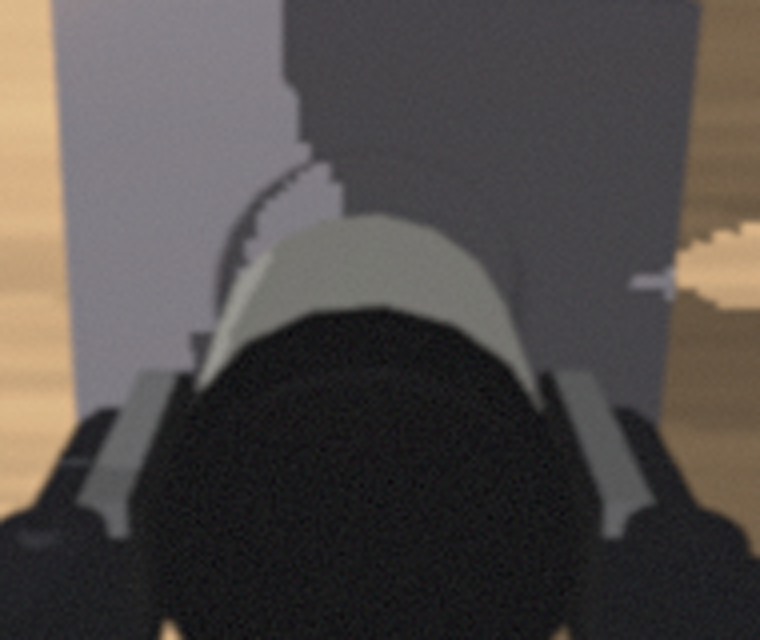

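View pics/s11.png

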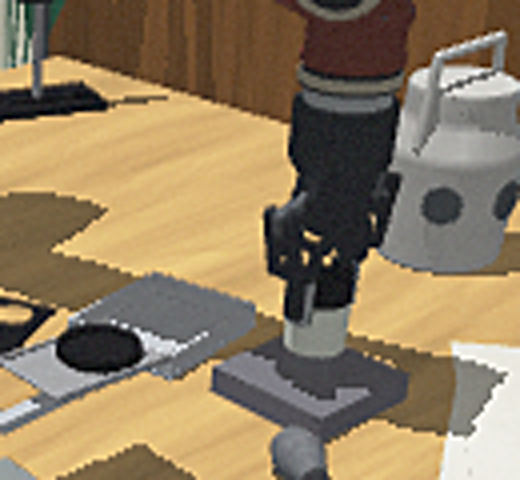

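carry_out(
  rows=[
    [[0, 0, 0, 0, 0, -0.15, 30], [0, 0, 0, 0, 0, -0.2, 30], [0, 0, 0, 0, 0, -0.15, 30], [0, 0, 0, 0, 0, -0.1, 30], [0, 0, 0, 0, 0, 0, 30]],
  ],
)

```text
time: 14.25
tool_pos: [0.6012, 0.2693, 0.1168]
tool_rot: [0.5, -0.5, -0.499, 0.501]
contact_force: [-0.1, -0.4, -2.8]
gripper_width: 0.547
```

carry_out(
  rows=[
    [[0, 0, 0, 0, 0, -0.1, 30], [0, 0, 0, 0, 0, -0.07, 30], [0, 0, 0, 0, 0, 0, 30]],
  ],
)

```text
time: 14.55
tool_pos: [0.6017, 0.2694, 0.111]
tool_rot: [0.5, -0.5, -0.5, 0.5]
contact_force: [-0.1, 0.2, -1.9]
gripper_width: 0.54
```

carry_out(
  rows=[
    [[0, 0, 0, 0, 0, -0.04, 30], [0, 0, 0, 0, 0, 0, 30]],
  ],
)

```text
time: 14.75
tool_pos: [0.6019, 0.2695, 0.1099]
tool_rot: [0.5, -0.5, -0.5, 0.5]
contact_force: [0.0, 0.8, -2.7]
gripper_width: 0.549
```

carry_out(
  rows=[
    [[0, 0, 0, 0, 0, -0.04, 30], [0, 0, 0, 0, 0, 0, 30]],
  ],
)

```text
time: 14.95
tool_pos: [0.6018, 0.2695, 0.1082]
tool_rot: [0.5, -0.5, -0.5, 0.5]
contact_force: [-0.3, -0.2, -2.5]
gripper_width: 0.547
```

carry_out(
  rows=[
    [[0, 0, 0, 0, 0, -0.03, 30], [0, 0, 0, 0, 0, 0, 30]],
  ],
)

```text
time: 15.15
tool_pos: [0.6021, 0.2695, 0.1074]
tool_rot: [-0.5, 0.5, 0.5, -0.5]
contact_force: [1.0, 0.6, -1.7]
gripper_width: 0.546
```

carry_out(
  rows=[
    [[0, 0, 0, 0, 0, -0.03, 30], [0, 0, 0, 0, 0, 0, 30]],
  ],
)

```text
time: 15.35
tool_pos: [0.6022, 0.2696, 0.1073]
tool_rot: [-0.5, 0.5, 0.5, -0.5]
contact_force: [-2.3, -1.2, 5.4]
gripper_width: 0.546
```

carry_out(
  rows=[
    [[0, 0, 0, 0, 0, -0.03, 30], [0, 0, 0, 0, 0, 0, 30]],
  ],
)

```text
time: 15.55
tool_pos: [0.6023, 0.2696, 0.1073]
tool_rot: [0.5, -0.5, -0.5, 0.5]
contact_force: [-5.3, -1.7, 11.1]
gripper_width: 0.547
```

carry_out(
  rows=[
    [[0, 0, 0, 0, 0, 0.04, 30], [0, 0, 0, 0, 0, 0, 52], [0, 0, 0, 0, 0, 0, 58], [0, 0, 0, 0, 0, 0, 66], [0, 0, 0, 0, 0, 0, 70]],
  ],
)

```text
time: 16.05
tool_pos: [0.6019, 0.2695, 0.1062]
tool_rot: [0.5, -0.5, -0.5, 0.5]
contact_force: [0.0, 0.6, 0.8]
gripper_width: 0.822
```

```bash
python3 - <<'E'
from h import *
st=state(); im=grab_frame("wrist"); sv("w12",im,(160,140,350,300),4);print(st["tool_pos"],st["time"],st["contact_force"],st["gripper_width"])
sv("s12",grab_frame("scene"),(270,80,400,200),4)
E
```

```text
[0.6019114  0.26949759 0.10616301] 16.05 [0.00653427 0.61078177 0.82812222] 0.8218832233549246
```

View pics/w12.png

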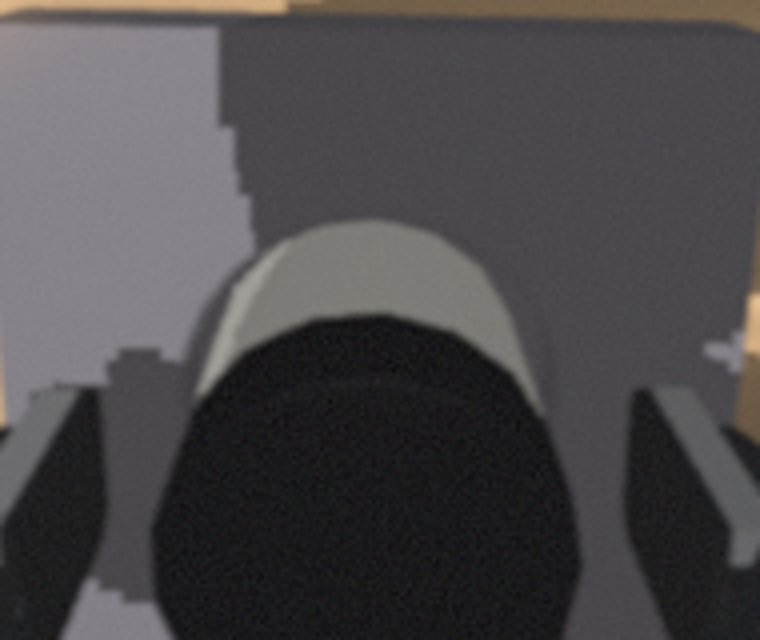

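View pics/s12.png

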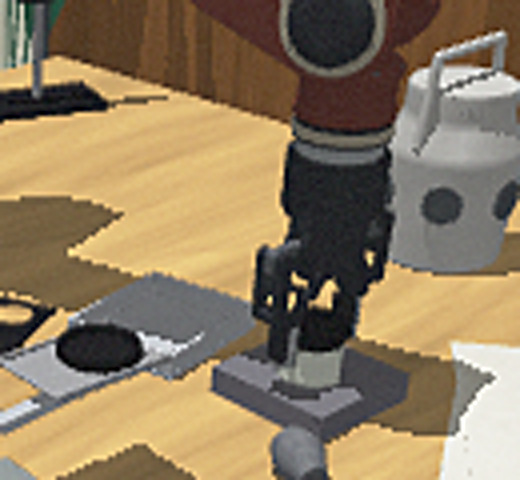

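carry_out(
  rows=[
    [[0, 0, 0, 0, 0, 0.3, 70], [0, 0, 0, 0, 0, 0.7, 70], [0, 0, 0, 0, 0, 1, 70], [0, 0, 0, 0, 0, 1, 70], [0, 0, 0, 0, -0.4, 1, 70]],
  ],
)

```text
time: 16.65
tool_pos: [0.6016, 0.2545, 0.269]
tool_rot: [-0.499, 0.5, 0.501, -0.5]
contact_force: [0.4, -0.2, 0.0]
gripper_width: 0.814
```

carry_out(
  rows=[
    [[0, 0, 0, -0.1, -0.8, 0.2, 70], [0, 0, 0, -0.1, -1, 0, 70], [0, 0, 0, -0.1, -1, 0, 70], [0, 0, 0, -0.1, -1, 0, 70], [0, 0, 0, -0.1, -1, 0, 70]],
  ],
)

```text
time: 17.15
tool_pos: [0.5816, 0.0601, 0.2756]
tool_rot: [-0.499, 0.5, 0.501, -0.5]
contact_force: [0.9, -0.3, -0.0]
gripper_width: 0.826
```

carry_out(
  rows=[
    [[0, 0, 0, -0.1, -1, 0, 70], [0, 0, 0, -0.1, -1, 0, 70], [0, 0, 0, -0.1, -1, 0, 70], [0, 0, 0, 0, -1, 0, 70], [0, 0, 0, 0, -1, 0, 70]],
  ],
)

```text
time: 17.65
tool_pos: [0.5696, -0.1401, 0.2757]
tool_rot: [-0.499, 0.501, 0.5, -0.5]
contact_force: [0.2, -0.6, -0.2]
gripper_width: 0.818
```

carry_out(
  rows=[
    [[0, 0, 0, 0.2, -1, 0, 70], [0, 0, 0, 0.2, -1, 0, 70], [0, 0, 0, 0.2, -0.8, 0, 70], [0, 0, 0, 0, -0.3, 0, 70], [0, 0, 0, 0, 0, 0, 70]],
  ],
)

```text
time: 18.15
tool_pos: [0.5937, -0.2637, 0.2749]
tool_rot: [-0.5, 0.501, 0.5, -0.499]
contact_force: [-0.7, 1.1, 0.1]
gripper_width: 0.818
```

```bash
python3 - <<'E'
from h import *
st=state(); im=grab_frame("wrist"); sv("w13",im);print(st["tool_pos"],st["time"],st["contact_force"],st["gripper_width"])
np.save("st13.npy",np.r_[st["tool_pos"],st["tool_rot"]])
t=grab_frame("top");cv2.imwrite("pics/top13.png",t);sv("top13z",t,(90,120,290,270),4)
E
```

```text
[ 0.59371045 -0.26370065  0.27486531] 18.15 [-0.66899775  1.13803379  0.07872476] 0.818081132965459
```

View pics/w13.png

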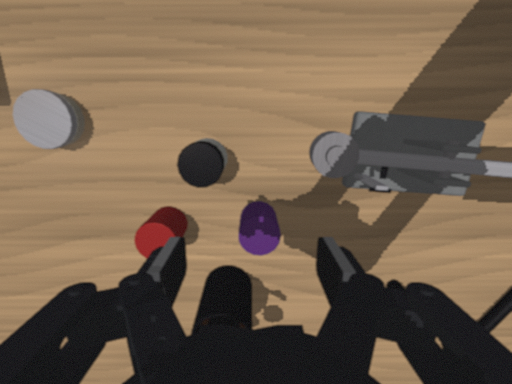

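View pics/top13z.png

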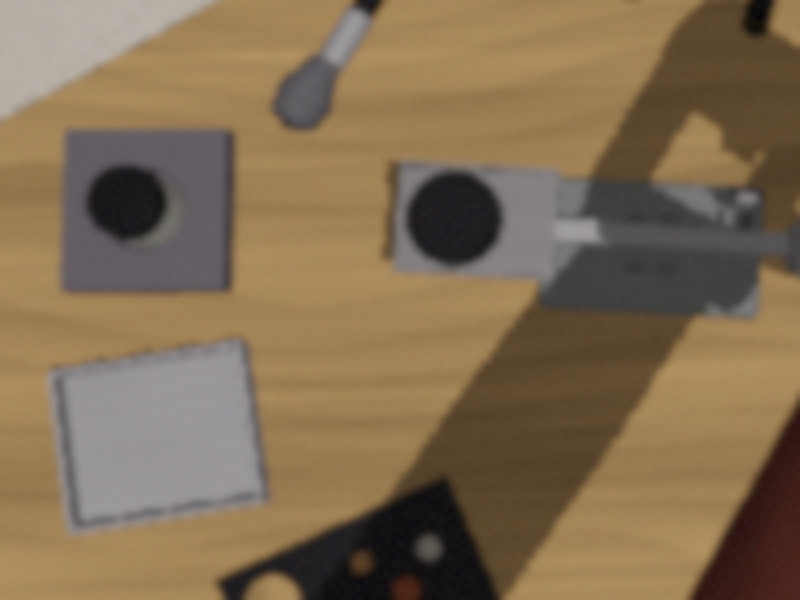

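```bash
python3 - <<'E'
from h import *
a=np.load("st13.npy");st=dict(tool_pos=a[:3],tool_rot=a[3:])
im=cv2.imread("pics/w13.png")
for t in (45,55): e=lid(im,(165,125,240,195),t);print(e,ray("wrist",*e[0],.06,st))
for v,z in((268,.1),(268,.2),(300,.1),(300,.2)):print(v,z,ray("wrist",225,v,z,st))
for u,v in((264,205),(264,212),(180,215)):print("base",ray("wrist",u,v,0,st))
for u,v in((259,242),(156,240)):print("top",ray("wrist",u,v,.06,st))
sv("w13z",im,(130,120,300,270),4)
sv("sc13",grab_frame("scene"),(100,150,300,310),4)
E
```

```text
(array([201.74930191, 165.54391098]), (38.681129455566406, 45.13002014160156), (179, 142, 45, 44)) [ 0.57433296 -0.31444247  0.06      ]
(array([201.07234192, 163.73743057]), (43.638362884521484, 44.682926177978516), (179, 142, 45, 45)) [ 0.57244078 -0.31504568  0.06      ]
268 0.1 [ 0.67040683 -0.28952078  0.1       ]
268 0.2 [ 0.61059544 -0.27901927  0.2       ]
300 0.1 [ 0.70772749 -0.29058265  0.1       ]
300 0.2 [ 0.63272525 -0.27964892  0.2       ]
base [ 0.63739369 -0.24632729  0.        ]
base [ 0.64710909 -0.24622191  0.        ]
base [ 0.65099452 -0.35727856  0.        ]
top [ 0.66144589 -0.25450162  0.06      ]
top [ 0.65862994 -0.37018056  0.06      ]
```

View pics/w13z.png

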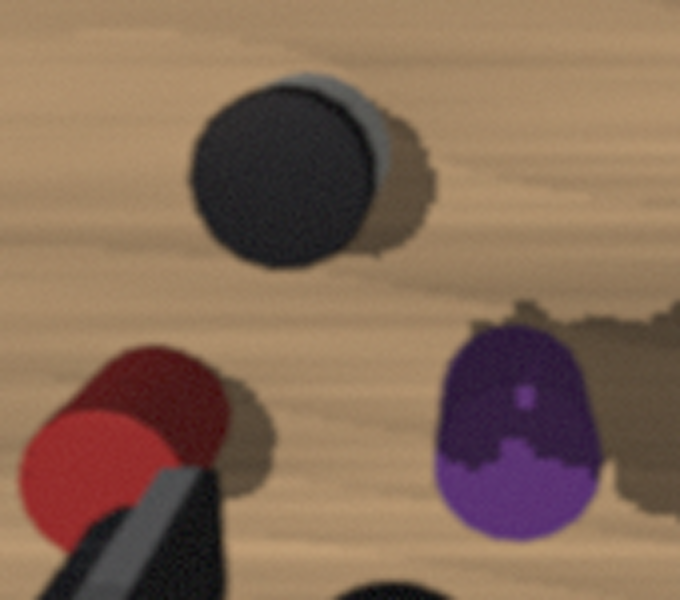

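View pics/sc13.png

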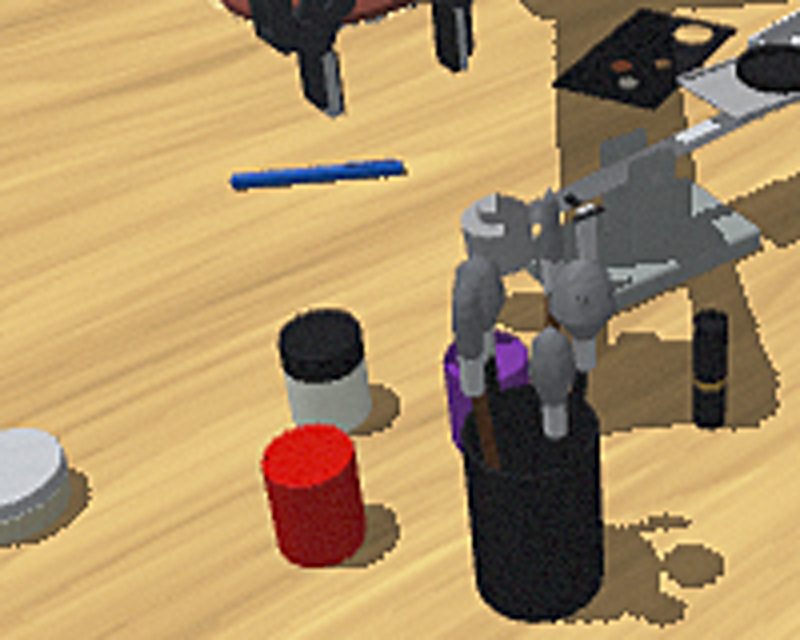

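carry_out(
  rows=[
    [[0, 0, 0, -0.27, -0.6, -0.4, 70], [0, 0, 0, -0.27, -0.67, -0.6, 70], [0, 0, 0, 0, 0, -0.9, 70], [0, 0, 0, 0, 0, -0.9, 70], [0, 0, 0, 0, 0, -0.8, 70]],
  ],
)

```text
time: 18.8
tool_pos: [0.572, -0.3115, 0.129]
tool_rot: [-0.5, 0.499, 0.5, -0.5]
contact_force: [0.1, 0.2, -0.6]
gripper_width: 0.82
```

```bash
python3 - <<'E'
from h import *
st=state(); im=grab_frame("wrist"); sv("w14",im);print(st["tool_pos"],st["time"],st["contact_force"],st["gripper_width"])
E
```

```text
[ 0.57204058 -0.31153307  0.12896887] 18.8 [ 0.05006081  0.19762525 -0.61796302] 0.8198635222825861
```

View pics/w14.png

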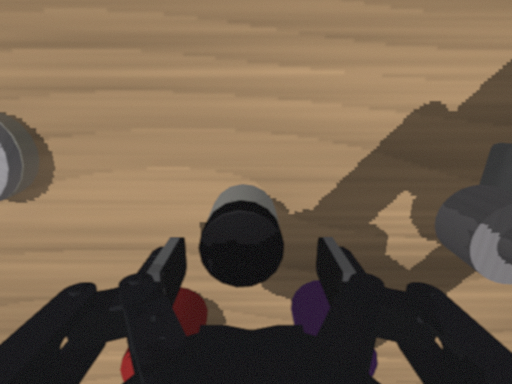

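```bash
python3 - <<'E'
from h import *
st=state(); im=cv2.imread("pics/w14.png")
print(st["time"],st["tool_pos"])
g=im.max(2); print(g[278:292,241]); print(np.where(g[245,190:300]<45)[0][[0,-1]]+190)
print(ray("wrist",241.5,285.5,.06,st)-[.024,0,0])
for u in np.where(g[245,190:300]<45)[0][[0,-1]]+190: print(ray("wrist",u,245,.06,st))
E
```

```text
18.85 [ 0.56922142 -0.30955133  0.12236595]
[ 16  27  23  21  19  17  18  29  65 121 160 171 168 163]
[200 283]
[ 0.56485213 -0.31428291  0.06      ]
[ 0.56440046 -0.33591199  0.06      ]
[ 0.56451912 -0.29220525  0.06      ]
```

carry_out(
  rows=[
    [[0, 0, 0, 0, 0, 0, 70], [0, 0, 0, 0, 0, 0, 70]],
  ],
)

```text
time: 19.05
tool_pos: [0.5733, -0.3129, 0.1324]
tool_rot: [-0.499, 0.501, 0.501, -0.5]
contact_force: [0.5, -0.0, 0.2]
gripper_width: 0.818
```

```bash
python3 - <<'E'
from h import *
st=state(); im=grab_frame("wrist"); sv("w15",im);print(st["time"],st["tool_pos"])
g=im.max(2); print(g[278:300,241]); 
for v in (245,250,255):
  us=np.where(g[v,190:300]<45)[0][[0,-1]]+190; print(v,us,ray("wrist",us.mean(),v,.06,st))
for v in (284,286,288,290): print(v,ray("wrist",241.5,v,.06,st)-[.024,0,0])
E
```

```text
19.05 [ 0.57330803 -0.31289632  0.13239593]
[ 16  14  50 107 157 172 170 168 166 164 161 159 160 162 163 161 161 158
 161 166 168 169]
245 [204 284] [ 0.57421703 -0.3168792   0.06      ]
250 [205 284] [ 0.57734876 -0.31661362  0.06      ]
255 [206 282] [ 0.58051627 -0.31691776  0.06      ]
284 [ 0.57561598 -0.3185149   0.06      ]
286 [ 0.57698085 -0.31852671  0.06      ]
288 [ 0.57835212 -0.31853858  0.06      ]
290 [ 0.57972982 -0.31855051  0.06      ]
```

carry_out(
  rows=[
    [[0, 0, 0, 0, -0.1, -0.3, 70], [0, 0, 0, 0, 0, -0.4, 70], [0, 0, 0, 0, 0, -0.18, 66], [0, 0, 0, 0, 0, 0, 58], [0, 0, 0, 0, 0, 0, 50]],
  ],
)

```text
time: 19.6
tool_pos: [0.572, -0.3172, 0.0944]
tool_rot: [0.5, -0.5, -0.5, 0.5]
contact_force: [0.4, 0.1, 0.8]
gripper_width: 0.587
```

carry_out(
  rows=[
    [[0, 0, 0, 0, 0, 0, 45], [0, 0, 0, 0, 0, 0, 36], [0, 0, 0, 0, 0, 0, 30], [0, 0, 0, 0, 0, 0, 30]],
  ],
)

```text
time: 20.0
tool_pos: [0.5723, -0.3173, 0.0952]
tool_rot: [-0.5, 0.5, 0.5, -0.5]
contact_force: [-0.5, -0.1, -0.9]
gripper_width: 0.548
```

```bash
python3 - <<'E'
from h import *
st=state(); im=grab_frame("wrist"); sv("w16",im,(160,160,350,340),4);print(st["time"],st["tool_pos"],st["contact_force"],st["gripper_width"])
E
```

```text
20.0 [ 0.57227164 -0.31727069  0.09517325] [-0.45580112 -0.11831786 -0.89264044] 0.5477385642275964
```

View pics/w16.png

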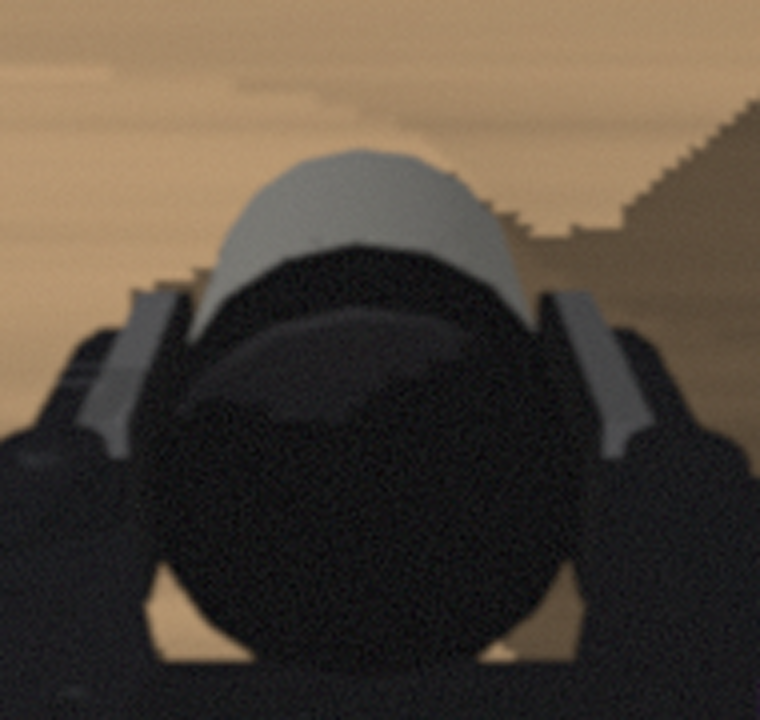

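carry_out(
  rows=[
    [[0, 0, 0, 0, 0, 0.2, 30], [0, 0, 0, 0, 0, 0.5, 30], [0, 0, 0, 0, 0, 1, 30], [0, 0, 0, -0.1, 0.2, 1, 30], [0, 0, 0, -0.2, 0.6, 1, 30]],
  ],
)

```text
time: 20.55
tool_pos: [0.5603, -0.2863, 0.2455]
tool_rot: [-0.5, 0.501, 0.5, -0.5]
contact_force: [0.9, 0.9, -1.1]
gripper_width: 0.548
```

carry_out(
  rows=[
    [[0, 0, 0, -0.2, 0.9, 0.8, 30], [0, 0, 0, -0.2, 1, 0, 30], [0, 0, 0, -0.2, 1, 0, 30], [0, 0, 0, -0.2, 1, 0, 30], [0, 0, 0, -0.2, 1, 0, 30]],
  ],
)

```text
time: 21.05
tool_pos: [0.5197, -0.0878, 0.276]
tool_rot: [-0.5, 0.5, 0.5, -0.5]
contact_force: [-0.1, -0.4, -0.7]
gripper_width: 0.551
```

carry_out(
  rows=[
    [[0, 0, 0, -0.2, 1, 0, 30], [0, 0, 0, -0.2, 1, 0, 30], [0, 0, 0, -0.2, 1, 0, 30], [0, 0, 0, -0.2, 1, 0, 30], [0, 0, 0, -0.2, 1, 0, 30]],
  ],
)

```text
time: 21.55
tool_pos: [0.4796, 0.1122, 0.276]
tool_rot: [-0.5, 0.5, 0.5, -0.5]
contact_force: [1.3, -0.2, -1.4]
gripper_width: 0.552
```

carry_out(
  rows=[
    [[0, 0, 0, -0.2, 1, 0, 30], [0, 0, 0, -0.2, 1, 0, 30], [0, 0, 0, -0.1, 0.6, -0.3, 30], [0, 0, 0, 0, 0.2, -0.6, 30], [0, 0, 0, 0, 0, -0.6, 30]],
  ],
)

```text
time: 22.05
tool_pos: [0.4603, 0.2243, 0.2159]
tool_rot: [-0.499, 0.5, 0.502, -0.5]
contact_force: [-0.2, -0.5, -0.7]
gripper_width: 0.545
```

```bash
python3 - <<'E'
from h import *
st=state(); im=grab_frame("wrist"); sv("w17",im);print(st["time"],st["tool_pos"],st["contact_force"],st["gripper_width"])
c=proj("wrist",(.45,.2584,.004),st);print(c)
E
```

```text
22.05 [0.46031444 0.22428597 0.21590945] [-0.18881068 -0.5043948  -0.65159937] 0.5454788399051341
[283.38591348 174.17322566]
```

View pics/w17.png

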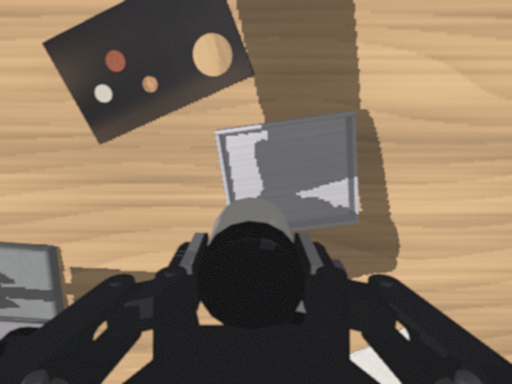

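carry_out(
  rows=[
    [[0, 0, 0, -0.1, 0.4, 0, 30], [0, 0, 0, -0.15, 0.5, -0.3, 30], [0, 0, 0, 0, 0, -0.7, 30], [0, 0, 0, 0, 0, -0.7, 30], [0, 0, 0, 0, 0, -0.4, 30]],
  ],
)

```text
time: 22.6
tool_pos: [0.4495, 0.2584, 0.1299]
tool_rot: [0.5, -0.5, -0.499, 0.501]
contact_force: [-0.9, -0.2, -1.2]
gripper_width: 0.547
```

carry_out(
  rows=[
    [[0, 0, 0, 0, 0, 0, 30], [0, 0, 0, 0, 0, 0, 30]],
  ],
)

```text
time: 22.8
tool_pos: [0.4508, 0.2587, 0.1322]
tool_rot: [-0.5, 0.5, 0.5, -0.5]
contact_force: [0.6, -0.1, -0.9]
gripper_width: 0.539
```

```bash
python3 - <<'E'
from h import *
st=state(); im=grab_frame("wrist"); sv("w18",im);print(st["time"],st["tool_pos"],st["contact_force"],st["gripper_width"])
sv("s18",grab_frame("scene"),(240,90,400,210),4)
E
```

```text
22.8 [0.45076258 0.25870695 0.13220465] [ 0.58097359 -0.06128386 -0.87801207] 0.539140923852227
```

View pics/w18.png

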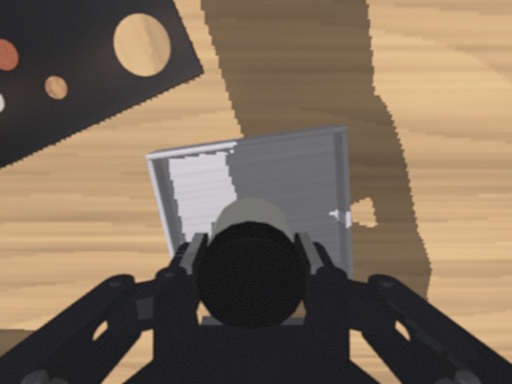

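View pics/s18.png

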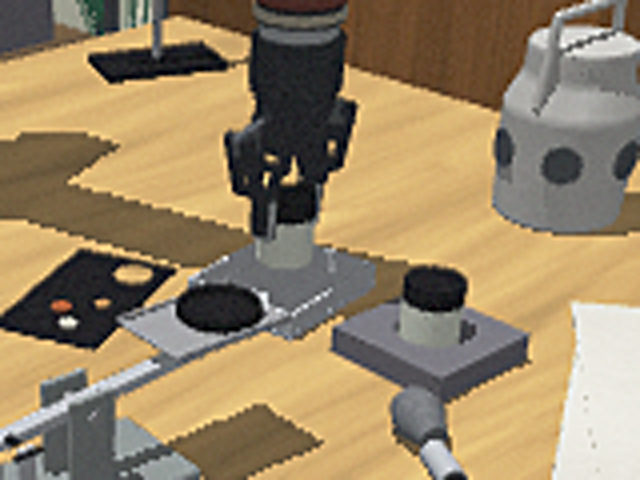

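carry_out(
  rows=[
    [[0, 0, 0, 0, 0, -0.25, 30], [0, 0, 0, 0, 0, -0.25, 30], [0, 0, 0, 0, 0, -0.15, 30], [0, 0, 0, 0, 0, -0.05, 30], [0, 0, 0, 0, 0, 0, 30]],
  ],
)

```text
time: 23.4
tool_pos: [0.4499, 0.2585, 0.1023]
tool_rot: [0.5, -0.5, -0.5, 0.501]
contact_force: [0.1, 0.1, -0.7]
gripper_width: 0.547
```

carry_out(
  rows=[
    [[0, 0, 0, 0, 0, -0.04, 30], [0, 0, 0, 0, 0, 0, 30]],
  ],
)

```text
time: 23.6
tool_pos: [0.4504, 0.2588, 0.1016]
tool_rot: [-0.5, 0.5, 0.5, -0.5]
contact_force: [-0.9, -0.5, -0.9]
gripper_width: 0.547
```

carry_out(
  rows=[
    [[0, 0, 0, 0, 0, -0.04, 30], [0, 0, 0, 0, 0, 0, 30]],
  ],
)

```text
time: 23.8
tool_pos: [0.4503, 0.2587, 0.0999]
tool_rot: [0.5, -0.5, -0.5, 0.5]
contact_force: [0.4, -0.6, -1.3]
gripper_width: 0.546
```

carry_out(
  rows=[
    [[0, 0, 0, 0, 0, -0.025, 30], [0, 0, 0, 0, 0, 0, 30]],
  ],
)

```text
time: 24.0
tool_pos: [0.4505, 0.2587, 0.0991]
tool_rot: [-0.5, 0.5, 0.5, -0.5]
contact_force: [-0.5, -0.1, -0.7]
gripper_width: 0.547
```

carry_out(
  rows=[
    [[0, 0, 0, 0, 0, -0.025, 30], [0, 0, 0, 0, 0, 0, 30]],
  ],
)

```text
time: 24.2
tool_pos: [0.4506, 0.2588, 0.0991]
tool_rot: [0.5, -0.5, -0.5, 0.5]
contact_force: [-2.7, -1.2, 6.7]
gripper_width: 0.548
```

Contact at the tray floor; releasing.

carry_out(
  rows=[
    [[0, 0, 0, 0, 0, 0.02, 30], [0, 0, 0, 0, 0, 0, 52], [0, 0, 0, 0, 0, 0, 58], [0, 0, 0, 0, 0, 0, 66], [0, 0, 0, 0, 0, 0, 70]],
  ],
)

```text
time: 24.7
tool_pos: [0.4503, 0.2587, 0.0986]
tool_rot: [0.5, -0.5, -0.5, 0.5]
contact_force: [-0.2, 0.4, 0.0]
gripper_width: 0.815
```

carry_out(
  rows=[
    [[0, 0, 0, 0, 0, 0.2, 70], [0, 0, 0, 0, 0, 0.5, 70], [0, 0, 0, 0, 0, 1, 70], [0, 0, 0, 0, 0, 1, 70], [0, 0, 0, 0, 0, 1, 70]],
  ],
)

```text
time: 25.2
tool_pos: [0.4501, 0.2586, 0.2488]
tool_rot: [-0.5, 0.5, 0.5, -0.5]
contact_force: [0.0, -0.2, -0.1]
gripper_width: 0.819
```

carry_out(
  rows=[
    [[0, 0, 0, 0.5, -0.8, 0.5, 70], [0, 0, 0, 0.5, -0.8, 0.5, 70], [0, 0, 0, 0.2, -0.8, 0, 70], [0, 0, 0, 0.2, -0.6, 0, 70], [0, 0, 0, 0, 0, 0, 70]],
  ],
)

```text
time: 25.7
tool_pos: [0.5071, 0.1365, 0.2877]
tool_rot: [-0.5, 0.501, 0.499, -0.499]
contact_force: [0.1, 0.6, 0.4]
gripper_width: 0.819
```

```bash
python3 - <<'E'
from h import *
st=state();print(st["time"],st["tool_pos"],st["contact_force"])
cv2.imwrite("pics/topE.png",grab_frame("top"));s=grab_frame("scene");cv2.imwrite("pics/sceneE.png",s);sv("sE",s,(100,90,400,310),2.6)
a=cv2.imread("pics/topE.png");sv("topEz",a,(80,70,440,300),2.2)
E
```

```text
25.7 [0.50708386 0.13647071 0.28767958] [0.08341466 0.55767561 0.38372935]
```

View pics/sE.png

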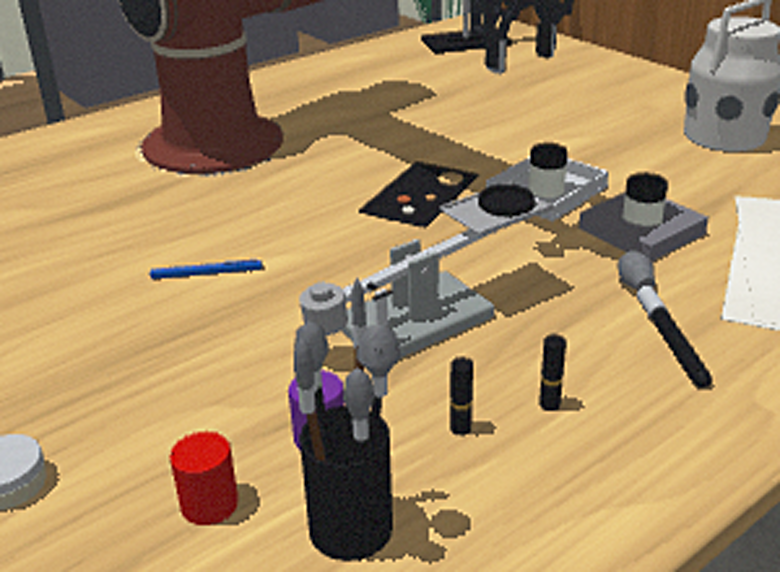

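View pics/topEz.png

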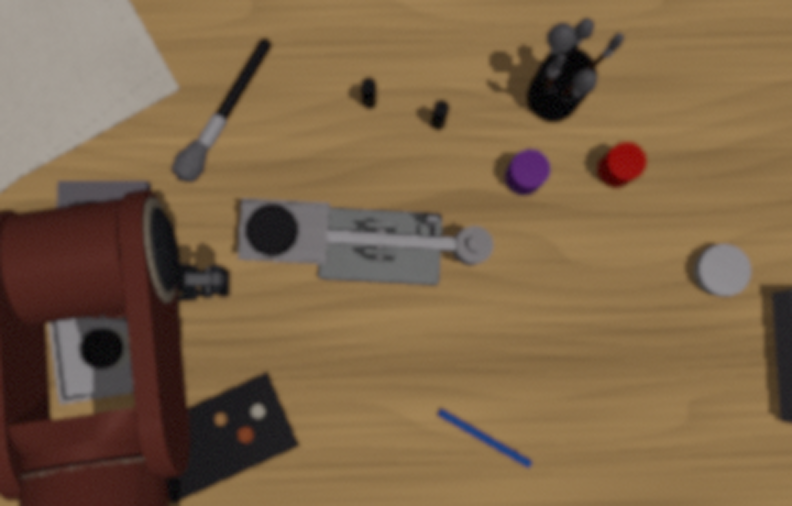

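```bash
python3 -c "
from plant import *
print(job_done(), state()['time'])"
```

```text
the job is handed in; nothing more can be done
the job is handed in; nothing more can be done
```

The job is handed in after about 26 s of the 72 s. The full jar stands down in the kit block's well, and the nearly used-up one stands upright on the tray floor.

- **Weighing:** I set the nearer jar, the one at about (0.430, -0.330), into the ring and let go. The pan sank to its lower stop and stayed there, so that jar is full. The wrist force agreed: about 2 to 3 N with this jar in hand and about 1 N with the other. I did not weigh the second jar.
- **Placing:** The full jar met the well floor at the height expected for fully seated. I overshot slightly there, and the force peaked at about 11 N before I backed off. The second jar touched the tray floor at the expected height with about 7 N.
- **Last look:** The pictures taken just before handing in show both jars upright. The pan is empty and back up, the other items look to be in their places, and the gripper was clear of everything. I compared the other items by eye only.
- **A disagreement:** While lowering the jar into the ring, the height estimates hinted that it might be on the rim. The top, wrist and scene views showed it centred, with about 6 mm of its white side hidden by the ring, so I took it as inside the bore. The view after release, with the ring's sides rising around the jar, supported that.

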